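# Gauge the drive slot of a coupling hub and sort it

## Task

Stand the coupling hub that is lying on the bench upright on the grey inspection plate, slot up, and let go of it; then take the depth gauge off its rest, push its probe into the hub's slot until the gauge's foot sits flat on the hub, and read the depth. Stand the gauge back on its rest with the reading still on it, and set the hub down upright, slot up, in the rectangular aluminium tray if the slot is deeper than 9 mm, or in the round steel dish if it is shallower. Set things down rather than drop them, and leave everything else where it is.

Things in the scene. Friction and masses are not known exactly. Their poses are not given: they have to be found in the camera images.
- hub_mid (a point): coupling hub: loose plain aluminium square bar, 44 mm across flats, 64 mm long, rounded corners, about 0.25 kg. This point is its centre, 32 mm from both ends, 22 mm from the flats. z runs along the hub to the slotted end, x along the slot. It starts lying on the bench on a flat, slotted end roughly to the robot's right (-y), x level; it does not roll. Any opposite flats can be gripped.
- hub_end (a point): middle of the hub's slotted end face, level with the face; axes as the hub's. The slot is 14 mm wide and runs right across the face along x, through this point; its floor is about 5 mm or about 13 mm down, told only by measuring. With the hub standing on its plain end this face is 64 mm above what it stands on.
- gauge_mid (a point): depth gauge, loose, about 0.17 kg, upright on its rest at the start. Round steel barrel, 18 mm diameter, from 9 to 48 mm above the foot's underside: grip it here. A brass plunger runs through it: a 4 mm pin sticks out below the foot, a round head 15 mm wide and 7 mm thick stands above the barrel. This point is on the axis 28 mm above the foot's underside; z up, x along the foot.
- gauge_foot (a point): middle of the flat underside of the gauge's steel foot bar, 60 x 16 x 9 mm (long along x); the pin comes out here. Axes as the gauge's.
- gauge_probe (a joint): gauge reading in m: how far the pin's tip sticks out below the foot, 0 to 0.018. A spring clip holds the plunger: it slides at about 3 N and stays where pushed. Starts nearly fully out (0.0155 to 0.018); pressing the foot flat over a slot pushes it back to the slot's depth. The gap from barrel top to the head's underside is 20 mm less the reading (15 mm in a 5 mm slot, 7 mm in a 13 mm slot).
- rest: gauge rest, a fixed dark steel block 72 x 54 x 36 mm (x, y, z); a channel 26 mm wide and 28 mm deep runs right through it along its y axis, in the middle. The gauge stands with its foot bar across the channel (foot along the rest's x axis), its pin hanging in the channel. Origin: centre of the underside; its top is 36 mm up.
- plate: inspection plate, a fixed grey stone slab 160 x 180 mm (x, y), its flat top 20 mm above the bench. Origin: centre of the underside, on the bench.
- tray: rectangular aluminium tray for good hubs, fixed, 130 x 150 mm (x, y) and 22 mm high with a small turned-out lip, wall and floor 3 mm. Origin: centre of the underside. It and the dish stand side by side beyond the plate and can change places.
- dish: round steel dish for rejected hubs, fixed, 24 mm high, flat floor 3 mm thick of about 61 mm radius, walls flaring to 72 mm outer radius at the rim. Origin: centre of the underside.
- bushing_a: bystander: brass bushing standing on the bench, 26 mm diameter, 46 mm high. Origin at the underside.
- bushing_b: bystander: a second such brass bushing.
- screwdriver: bystander: screwdriver with a black handle, 160 mm long, lying between tray and dish along its x axis.
- collar: bystander: steel shaft collar lying flat, 42 mm outer diameter, 14 mm high.
- jar: bystander: small amber jar, 48 mm diameter, 50 mm high.
- wrench: bystander: steel wrench, 170 mm long, lying flat.
- brush: bystander: wooden-handled brush, 180 mm long, lying flat.
Not all that is in view belongs to the job. Leave any blue look-alike of the plate alone. What is shaped like the part that bears gauge_mid but pink is not meant.

How it is judged:
By the outcome, as a careful person would: the job done as asked, in the order asked, and still so for the second after the job is handed in, with the robot touching nothing.
It also fails if it takes over 72 s, if anything falls off the work surface, if the arm or the gripper's body presses on something with over 40 N, if the wrist force passes 120 N, or if a joint passes its speed limit or range.

## Robot

A 7-joint arm with a two-finger parallel gripper is mounted at the origin on the work surface. World frame = base frame: x ahead of the robot, y to its left, z up, the work surface at z = 0. Lengths are in mm, angles in degrees, forces in N, time in s.
With the tool pointing down it reaches from about 425 to 975 mm from the base axis. Payload 16.7 kg.
Tool frame: the origin (TCP) lies midway between the tips of the shut fingers; the grasp point (between the pads) lies r.grasp_offset behind it (r.grasp_offset is the distance from the TCP to the grasp point, in mm); z points along the fingers, y is the line along which they close (so a half turn about z gives the same grasp; the last joint's range is limited). The gripper opens to 85 mm and grips with 20 to 120 N. Pads are 22 mm wide; open, the fingers measure 114 mm over their backs; the gripper's body (76 mm by 85 mm) begins 54 mm behind the grasp point. The pads swing forward as they close: fully open they stand 13 mm farther back than shut.
Start: joints at [67.924, 24.414, 4.234, 92.017, -1.954, 63.644, -3.845], TCP at [157.665, -656.289, 198.202] pointing down, gripper open.
Joint ranges: [-163.25, 163.25], [-28.42, 122.38], [-70.27, 78.77], [12.13, 141.07], [-58.53, 238.53], [9.26, 117.41], [-156.51, 156.51]. Speed limits (degrees/s): [108.29, 108.29, 136.94, 136.94, 172.46, 172.46, 172.46].

## Interface

Orientations are given as [roll, pitch, yaw] about the fixed x, y, z axes, in that order (R = Rz(yaw) Ry(pitch) Rx(roll)).
In Python, from cell import r gives the robot as it stands.
- The arm moves only by the shell command python3 -m creep 'ROWS' [OPENING]. ROWS is JSON, a list of rows, each an object of numbers: "tx", "ty", "tz": the shift along the tool's x, y, z each as a share of 500 mm, from -1 to 1; "rx", "ry", "rz": the turn, a rotation vector about the tool's x, y, z each as a share of 45 degrees, from -1 to 1. A call has exactly 8 rows; each row is the pose to reach, as a shift and turn from the pose commanded when the call began, along the tool's axes at that moment; what a row does not reach only later rows make up. A row lasts 1/12 s, in which the tool goes at most 41.7 mm and 7.16 degrees, less where a joint would pass 70% of its speed; a pose out of reach is approached as far as the arm can. A call with a number of a shift or a turn outside -1 to 1 is refused whole. A call with a gripper value outside its range is refused whole. OPENING is the closure, from -1 (fully open) to 1 (shut), so that 0 is half open, set as the call begins (- or left out, the last holds). The fingers move at their own pace and stop on an object; the grip force is fixed at half the most. Time passes only in rows, so rows that repeat a pose let the fingers close, or fill a call up. It gives the time, the measured TCP pose, the force, the opening and the grip force at its end, in the units of the state.
- r.sense(): the state, without advancing time (a new reading comes with each control period).
- r.camera(name): name is "side" or "top" or "wrist"; returns (picture, depth): 420x560x3 uint8, red, green, blue; 420x560 float32, mm along the optical axis (not along the pixel's ray), 0 where there is no reading.
- r.calibration(name): a dict with "camera_matrix" (3x3 intrinsics, pixels), "dist_coeffs" ([k1, k2, p1, p2, k3] as OpenCV has them; the pictures are not rectified), "R" (3x3) and "t" (3): a world point X has camera coordinates R X + t. Camera axes: x right, y down, z forward; pixel columns grow to the right and rows downward; lengths in mm; the calibration is good to about 2 mm. A picture is of the moment at which its call begins: read the wrist's pose just before it. calibration takes no time and is no camera call; for the wrist camera it gives the pose at the moment of the call.
- r.hand_in(): hands the job in; it is judged then, once.
Trained networks look in the newest picture that a camera, given by its name, has taken for a name from the list of things; names that differ only in an ending like _2 or _b are one class to them, and where a whole thing is asked for, a point or a joint stands for the part that bears it (a point fixed in the world has none). Each returns a list of dicts, best first, with "p" (0 to 1); they miss things now and then, are a little off and sometimes report something else, mostly with a low value. They report only what shows in the picture. A call takes as long as a camera call. They do not tell look-alikes from the thing itself.
- r.recognise(camera, label): "rect" ([centre column, centre row, width, height] in pixels, round what is visible of it).
- r.spot_point(camera, label): "location" ([column, row] in pixels: a listed point, or the origin of a listed thing).
The state is a dict: "time": time; "joint_pos": joint angles; "dq": joint speeds; "effort": joint torques, N m; "tcp_pos": TCP position; "eef_rot": TCP orientation; "contact_force": force on the tool from outside, world axes, zero at the start; "torque": the same for the moment, N m; "finger_gap": opening from 0.0 (shut) to 1.0 (fully open); "gripper_force": force on a finger pad.
Only numpy, scipy, OpenCV 4.12 (cv2) and the standard library are available. Lean on these libraries where they do the work, as an engineer would, in place of code of your own. Each camera call takes 0.05 s, during which the arm holds its last target. There are 200 camera calls.

## Working session

There is one attempt and no reset: what is moved stays moved. The work goes in short steps, Python scripts to look and compute and a shell command to move; the robot and the scene stay as the last step left them, time stands still between calls to the robot, and variables do not carry over. Pictures are saved under pics/ and viewed, at most 11 in all, crops included, and the job is handed in when it is done.

```bash
ls; mkdir -p pics
cat > h.py <<'E'
import numpy as np, cv2, json
from scipy.spatial.transform import Rotation as Ro
from cell import r
def ray(cal,px):
    K=np.array(cal["camera_matrix"]);D=np.array(cal["dist_coeffs"])
    p=cv2.undistortPoints(np.array([[px]],float),K,D)[0,0]
    R=np.array(cal["R"]);t=np.array(cal["t"])
    return -R.T@t, R.T@np.array([p[0],p[1],1.])
def atz(cal,px,z):
    o,d=ray(cal,px); return o+d*(z-o[2])/d[2]
def atd(cal,px,dep):
    o,d=ray(cal,px); return o+d*dep
def proj(cal,X):
    R=np.array(cal["R"]);rv=cv2.Rodrigues(R)[0]
    return cv2.projectPoints(np.array(X,float).reshape(-1,1,3),rv,np.array(cal["t"],float),np.array(cal["camera_matrix"]),np.array(cal["dist_coeffs"]))[0].reshape(-1,2)
def cloud(cal,dep):
    h,w=dep.shape;v,u=np.mgrid[:h,:w]
    p=cv2.undistortPoints(np.stack([u.ravel(),v.ravel()],1).astype(float).reshape(-1,1,2),np.array(cal["camera_matrix"]),np.array(cal["dist_coeffs"])).reshape(-1,2)
    R=np.array(cal["R"]);t=np.array(cal["t"])
    c=np.c_[p,np.ones(len(p))]*dep.reshape(-1,1)
    return ((c-t)@R).reshape(h,w,3)
def st():
    s=r.sense();return s,np.array(s["tcp_pos"]),Ro.from_euler('xyz',s["eef_rot"],degrees=True)
def togo(pos,rot=None):
    "shift/500 and rotvec/45 in tool axes from present"
    s,p,R=st();d=R.inv().apply(np.array(pos)-p)/500
    o=[d.round(4).tolist()]
    if rot is not None:o.append(((R.inv()*Ro.from_euler('xyz',rot,degrees=True)).as_rotvec(degrees=True)/45).round(4).tolist())
    return o
E
python3 - <<'E'
from h import *
s=r.sense();print({k:s[k] for k in("time","tcp_pos","eef_rot","finger_gap")},r.grasp_offset)
for c in("top","side"):
    im,d=r.camera(c);cv2.imwrite(f"pics/{c}0.png",im[:,:,::-1]);np.save(f"{c}0.npy",d)
    cal=r.calibration(c);print(c,np.round(-np.array(cal["R"]).T@cal["t"]))
    P=cloud(cal,d);np.save(f"{c}P0.npy",P)
    for l in("hub_mid","hub_end","gauge_mid","gauge_foot","rest","plate","tray","dish"):
        for q in r.spot_point(c,l)[:3]:
            u,v=map(int,np.round(q["location"]));
            X=P[v,u] if 0<=v<420 and 0<=u<560 else None
            print(l,round(q["p"],2),np.round(q["location"]),np.round(X))
E
```

```text
pics
{'time': 0.0, 'tcp_pos': array([ 157.559724  , -655.91157208,  197.51050606]), 'eef_rot': array([-1.79929111e+02,  5.23742215e-03,  1.35112299e+01]), 'finger_gap': 1.0006682327930634} 18.700000000000003
top [ 145.  -12. 1514.]
hub_mid 0.54 [208. 193.] [492. 233.  45.]
hub_end 0.83 [222. 191.] [505. 194.  18.]
gauge_mid 0.54 [394. 193.] [ 490. -337.   43.]
gauge_mid 0.43 [362. 208.] [ 432. -229.   99.]
gauge_mid 0.16 [360. 212.] [ 424. -225.   81.]
gauge_foot 0.68 [211. 194.] [489. 224.  46.]
gauge_foot 0.56 [360. 211.] [ 426. -225.   84.]
gauge_foot 0.55 [392. 195.] [ 492. -338.    9.]
rest 0.59 [360. 214.] [ 423. -228.   56.]
rest 0.48 [281. 204.] [463.  10.  17.]
plate 0.82 [384. 303.] [ 158. -299.   15.]
plate 0.7 [281. 203.] [465.  10.  22.]
tray 0.85 [319. 146.] [ 656. -112.    2.]
tray 0.52 [361. 214.] [ 421. -230.   65.]
dish 0.92 [239. 150.] [644. 145.   1.]
side [ 317. 1032.  703.]
hub_mid 0.86 [243. 268.] [492. 255.  41.]
hub_end 0.67 [245. 257.] [493. 218.  41.]
hub_end 0.37 [212. 193.] [ 652. -116.    2.]
gauge_mid 0.67 [295. 160.] [ 427. -355.   -1.]
gauge_foot 0.61 [293. 167.] [ 422. -220.   44.]
gauge_foot 0.4 [273. 162.] [ 495. -314.   10.]
rest 0.63 [290. 178.] [ 431. -218.    7.]
plate 0.62 [379. 172.] [ 160. -260.   17.]
plate 0.56 [273. 224.] [451.  49.  18.]
plate 0.47 [290. 176.] [ 432. -229.    7.]
tray 0.9 [215. 195.] [ 641. -109.    1.]
dish 0.74 [190. 249.] [644. 149.   1.]
dish 0.5 [212. 195.] [ 650. -109.   -0.]
```

View pics/top0.png

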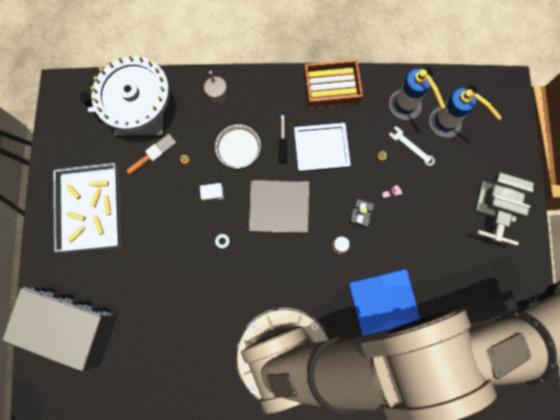

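View pics/side0.png

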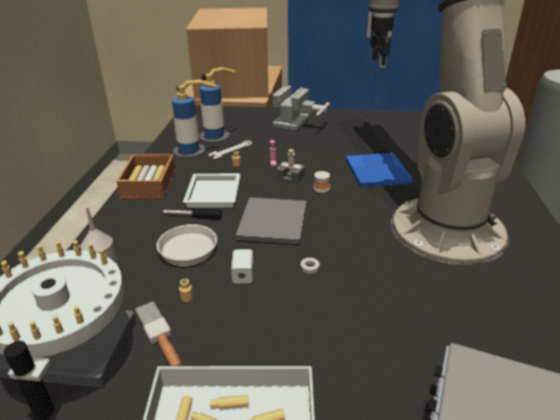

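The hub is at top-view (211,191). The blue slab at (384,303) is the plate look-alike and the pink gauge at (392,191) is the decoy. The real gauge stands on the dark rest at (362,210), with the grey plate at (280,205), the dish at (238,146) and the tray at (322,146). The hub could be confused with the collar (222,241) or the jar (341,243), but only the block at (211,191) is square. I'll move over there for a close look.

```bash
python3 -m creep '[{"tx":0.808,"ty":-0.435,"tz":-0.2,"rz":-1},{"tx":0.808,"ty":-0.435,"tz":-0.2,"rz":-1},{"tx":0.808,"ty":-0.435,"tz":-0.2,"rz":-1},{"tx":0.808,"ty":-0.435,"tz":-0.2,"rz":-1},{"tx":0.808,"ty":-0.435,"tz":-0.2,"rz":-1},{"tx":0.808,"ty":-0.435,"tz":-0.2,"rz":-1},{"tx":0.808,"ty":-0.435,"tz":-0.2,"rz":-1},{"tx":0.808,"ty":-0.435,"tz":-0.2,"rz":-1}]' -1
python3 - <<'E'
from h import *
print(np.round(r.sense()["joint_pos"],1)); print(togo([500,-100,300],[180,0,90]))
for c in("top","side"):
    P=np.load(f"{c}P0.npy")
    m=(P[...,2]>38)&(P[...,2]<60)&(abs(P[...,0]-495)<70)&(abs(P[...,1]-235)<70); q=P[m]
    print(c,len(q),q.mean(0).round(),np.percentile(q,[3,97],axis=0).round(), cv2.minAreaRect(q[:,:2].astype(np.float32)))
    m=(P[...,2]>14)&(P[...,2]<27)&(abs(P[...,0]-463)<120)&(abs(P[...,1]-10)<120); q=P[m]
    print('plate',len(q),q.mean(0).round(),np.percentile(q,[1,99],axis=0).round(),cv2.minAreaRect(q[:,:2].astype(np.float32)))
E
```

```text
[67.9 24.4  4.2 92.  -2.  63.6 -3.8]
[[0.9256, -0.9219, -0.2035], [0.0, -0.0, -1.6998]]
top 259 [499. 225.  43.] [[479. 194.  39.]
 [519. 255.  48.]] ((499.0428771972656, 224.98135375976562), (44.57998275756836, 64.92591094970703), 9.083746910095215)
plate 2702 [458.  14.  19.] [[378. -75.  14.]
 [578. 103.  26.]] ((480.1864318847656, -1.2883224487304688), (212.04742431640625, 210.4042205810547), 88.4521484375)
side 364 [500. 227.  42.] [[480. 196.  39.]
 [521. 257.  45.]] ((500.3226623535156, 225.0247344970703), (43.119422912597656, 67.94012451171875), 7.43752908706665)
plate 2432 [458.  23.  18.] [[379. -74.  15.]
 [577. 107.  22.]] ((480.2923583984375, 1.9940032958984375), (214.35983276367188, 207.3242645263672), 89.24508666992188)schema error: expected keys tx, ty, tz, rx, ry, rz
```

```bash
python3 -m creep '[{"tx":0.808,"ty":-0.435,"tz":-0.2,"rx":0,"ry":0,"rz":-1},{"tx":0.808,"ty":-0.435,"tz":-0.2,"rx":0,"ry":0,"rz":-1},{"tx":0.808,"ty":-0.435,"tz":-0.2,"rx":0,"ry":0,"rz":-1},{"tx":0.808,"ty":-0.435,"tz":-0.2,"rx":0,"ry":0,"rz":-1},{"tx":0.808,"ty":-0.435,"tz":-0.2,"rx":0,"ry":0,"rz":-1},{"tx":0.808,"ty":-0.435,"tz":-0.2,"rx":0,"ry":0,"rz":-1},{"tx":0.808,"ty":-0.435,"tz":-0.2,"rx":0,"ry":0,"rz":-1},{"tx":0.808,"ty":-0.435,"tz":-0.2,"rx":0,"ry":0,"rz":-1}]' -1
python3 - <<'E'
from h import *
s=r.sense();print(s["time"],np.round(s["joint_pos"],1)); print(togo([500,-60,300],[180,0,97]))
E
```

```text
time: 1.57
tcp_pos: [401.5, -437.7, 269.9]
eef_rot: [180.0, 0.0, 58.7]
contact_force: [0.7, -1.3, -0.1]
finger_gap: 0.999
gripper_force: 0.0
1.5667 [ 50.9  14.2 -11.7  97.2   3.   68.9   7.2]
[[0.7477, -0.2245, -0.0603], [0.0005, 0.0004, -0.8517]]
```

```bash
python3 -m creep '[{"tx":0.748,"ty":-0.225,"tz":-0.06,"rx":0,"ry":0,"rz":-0.85},{"tx":0.748,"ty":-0.225,"tz":-0.06,"rx":0,"ry":0,"rz":-0.85},{"tx":0.748,"ty":-0.225,"tz":-0.06,"rx":0,"ry":0,"rz":-0.85},{"tx":0.748,"ty":-0.225,"tz":-0.06,"rx":0,"ry":0,"rz":-0.85},{"tx":0.748,"ty":-0.225,"tz":-0.06,"rx":0,"ry":0,"rz":-0.85},{"tx":0.748,"ty":-0.225,"tz":-0.06,"rx":0,"ry":0,"rz":-0.85},{"tx":0.748,"ty":-0.225,"tz":-0.06,"rx":0,"ry":0,"rz":-0.85},{"tx":0.748,"ty":-0.225,"tz":-0.06,"rx":0,"ry":0,"rz":-0.85}]' -
python3 - <<'E'
from h import *
s=r.sense();print(s["time"],np.round(s["joint_pos"],1)); print(togo([500,180,270],[180,0,97]))
cal=r.calibration("wrist");R=np.array(cal["R"]);print("cam",(-R.T@cal["t"]).round(),R[2].round(2),R[0].round(2))
E
```

```text
time: 2.23
tcp_pos: [485.1, -115.9, 295.3]
eef_rot: [180.0, 0.0, 96.8]
contact_force: [1.5, 0.3, 0.1]
finger_gap: 1.001
gripper_force: 0.0
2.2333 [ 34.    5.  -29.5 105.4   2.6  70.2  10.4]
[[0.5843, 0.0992, 0.0502], [0.0008, 0.0008, -0.0053]]
cam [476. -44. 472.] [ 0.03 -0.28 -0.96] [0.99 0.12 0.  ]
```

```bash
python3 -m creep '[{"tx":0.584,"ty":0.099,"tz":0.05,"rx":0,"ry":0,"rz":0},{"tx":0.584,"ty":0.099,"tz":0.05,"rx":0,"ry":0,"rz":0},{"tx":0.584,"ty":0.099,"tz":0.05,"rx":0,"ry":0,"rz":0},{"tx":0.584,"ty":0.099,"tz":0.05,"rx":0,"ry":0,"rz":0},{"tx":0.584,"ty":0.099,"tz":0.05,"rx":0,"ry":0,"rz":0},{"tx":0.584,"ty":0.099,"tz":0.05,"rx":0,"ry":0,"rz":0},{"tx":0.584,"ty":0.099,"tz":0.05,"rx":0,"ry":0,"rz":0},{"tx":0.584,"ty":0.099,"tz":0.05,"rx":0,"ry":0,"rz":0}]' -
python3 - <<'E'
from h import *
s=r.sense();print(s["time"],np.round(s["joint_pos"],1))
cal=r.calibration("wrist");im,d=r.camera("wrist");cv2.imwrite("pics/w1.png",im[:,:,::-1])
P=cloud(cal,d);np.save("w1P.npy",P)
m=(d>0)&(P[...,2]>36)&(P[...,2]<60)&(abs(P[...,0]-499)<60)&(abs(P[...,1]-225)<60);q=P[m]
print(len(q),q.mean(0),np.percentile(q,[2,98],axis=0).round(),cv2.minAreaRect(q[:,:2].astype(np.float32)))
for l in("hub_mid","hub_end"):
    for x in r.spot_point("wrist",l)[:2]:
        u,v=map(int,x["location"]);print(l,x,P[v,u] if 0<=u<560 and 0<=v<420 else 0)
E
```

```text
time: 2.9
tcp_pos: [498.6, 185.2, 269.7]
eef_rot: [180.0, -0.2, 97.2]
contact_force: [-1.7, 0.4, -0.8]
finger_gap: 1.0
gripper_force: 0.0
2.9 [ 11.   11.5 -43.4 103.2   8.3  68.5 -27.7]
1948 [499.57380457 225.61206802  44.24454899] [[478. 194.  40.]
 [521. 256.  46.]] ((499.7169189453125, 224.70068359375), (43.02395248413086, 64.64179992675781), 6.693022727966309)
hub_mid {'location': [285.3, 136.4], 'p': 0.83} [499.53685926 226.91540676  45.53926516]
hub_end {'location': [287.5, 164.7], 'p': 0.98} [506.30887988 193.82877471  43.92308456]
```

View pics/w1.png

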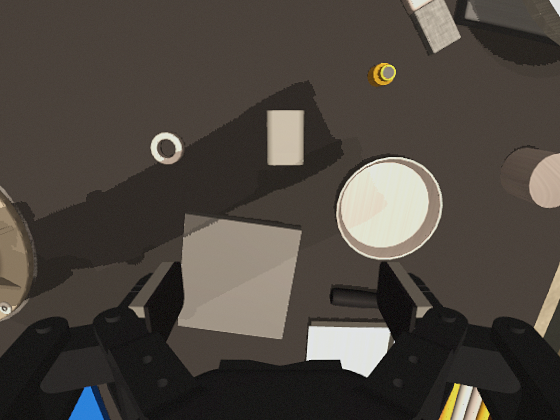

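```bash
cat >> h.py <<'E'
def tilt(yaw,t): return Ro.from_euler('xyz',[180,0,yaw],degrees=True)*Ro.from_euler('y',t,degrees=True)
def go(g,yaw,t,back=0,off=18.7):
    "creep numbers that bring grasp point g with yaw/tilt, back mm behind"
    s,p,R=st();T=tilt(yaw,t);tcp=np.array(g)+T.apply([0,0,off-back])
    return (R.inv().apply(tcp-p)/500).round(3).tolist(),((R.inv()*T).as_rotvec(degrees=True)/45).round(3).tolist(),tcp.round(1).tolist()
def j(): s=r.sense();print(round(s["time"],2),np.round(s["joint_pos"],1),np.round(s["tcp_pos"],1),np.round(s["eef_rot"],1),np.round(s["contact_force"],1))
E
python3 - <<'E'
from h import *
print(go([500.3,219.5,26],97,30,120))
E
```

```text
([-0.021, 0.011, 0.312], [0.0, 0.666, -0.003], [506.5, 169.2, 113.7])
```

```bash
python3 -m creep '[{"tx":-0.02,"ty":0.01,"tz":0.31,"rx":0,"ry":0.67,"rz":0},{"tx":-0.02,"ty":0.01,"tz":0.31,"rx":0,"ry":0.67,"rz":0},{"tx":-0.02,"ty":0.01,"tz":0.31,"rx":0,"ry":0.67,"rz":0},{"tx":-0.02,"ty":0.01,"tz":0.31,"rx":0,"ry":0.67,"rz":0},{"tx":-0.02,"ty":0.01,"tz":0.31,"rx":0,"ry":0.67,"rz":0},{"tx":-0.02,"ty":0.01,"tz":0.31,"rx":0,"ry":0.67,"rz":0},{"tx":-0.02,"ty":0.01,"tz":0.31,"rx":0,"ry":0.67,"rz":0},{"tx":-0.02,"ty":0.01,"tz":0.31,"rx":0,"ry":0.67,"rz":0}]' -
python3 - <<'E'
from h import *
j();print(go([500.3,219.5,26],97,30))
E
```

```text
time: 3.72
tcp_pos: [506.9, 169.0, 116.3]
eef_rot: [179.8, -30.0, 96.9]
contact_force: [0.3, -0.2, 0.0]
finger_gap: 0.998
gripper_force: 0.0
3.72 [ 32.8  27.1 -46.8 115.2 -15.2  44.4   7.3] [506.9 169.  116.3] [179.8 -30.   96.9] [ 0.3 -0.2  0. ]
([-0.002, -0.002, 0.245], [0.005, -0.0, -0.002], [499.2, 228.8, 9.8])
```

```bash
python3 -m creep '[{"tx":0,"ty":0,"tz":0.05,"rx":0,"ry":0,"rz":0},{"tx":0,"ty":0,"tz":0.1,"rx":0,"ry":0,"rz":0},{"tx":0,"ty":0,"tz":0.14,"rx":0,"ry":0,"rz":0},{"tx":0,"ty":0,"tz":0.18,"rx":0,"ry":0,"rz":0},{"tx":0,"ty":0,"tz":0.21,"rx":0,"ry":0,"rz":0},{"tx":0,"ty":0,"tz":0.235,"rx":0,"ry":0,"rz":0},{"tx":0,"ty":0,"tz":0.245,"rx":0,"ry":0,"rz":0},{"tx":0,"ty":0,"tz":0.245,"rx":0,"ry":0,"rz":0}]' -
python3 -m creep '[{"tx":0,"ty":0,"tz":0,"rx":0,"ry":0,"rz":0},{"tx":0,"ty":0,"tz":0,"rx":0,"ry":0,"rz":0},{"tx":0,"ty":0,"tz":0,"rx":0,"ry":0,"rz":0},{"tx":0,"ty":0,"tz":0,"rx":0,"ry":0,"rz":0},{"tx":0,"ty":0,"tz":0,"rx":0,"ry":0,"rz":0},{"tx":0,"ty":0,"tz":0,"rx":0,"ry":0,"rz":0},{"tx":0,"ty":0,"tz":0,"rx":0,"ry":0,"rz":0},{"tx":0,"ty":0,"tz":0,"rx":0,"ry":0,"rz":0}]' 1
python3 - <<'E'
from h import *
j()
E
```

```text
time: 4.38
tcp_pos: [498.9, 231.3, 9.8]
eef_rot: [179.9, -30.1, 97.0]
contact_force: [-0.6, 0.6, 0.9]
finger_gap: 1.002
gripper_force: 0.0
time: 5.05
tcp_pos: [499.4, 229.2, 9.9]
eef_rot: [179.9, -30.1, 96.7]
contact_force: [-5.4, -9.9, 24.7]
finger_gap: 0.418
gripper_force: 65.6
5.05 [ 22.6  37.  -43.  118.6 -11.7  29.3   3.6] [499.4 229.2   9.9] [179.9 -30.1  96.7] [-5.4 -9.9 24.7]
```

```bash
python3 -m creep '[{"tx":-0.025,"ty":0,"tz":-0.043,"rx":0,"ry":0,"rz":0},{"tx":-0.05,"ty":0,"tz":-0.087,"rx":0,"ry":0,"rz":0},{"tx":-0.1,"ty":0,"tz":-0.173,"rx":0,"ry":0,"rz":0},{"tx":-0.125,"ty":0,"tz":-0.216,"rx":0,"ry":0,"rz":0},{"tx":-0.15,"ty":0,"tz":-0.26,"rx":0,"ry":0,"rz":0},{"tx":-0.175,"ty":0,"tz":-0.303,"rx":0,"ry":0,"rz":0},{"tx":-0.2,"ty":0,"tz":-0.346,"rx":0,"ry":0,"rz":0},{"tx":-0.2,"ty":0,"tz":-0.346,"rx":0,"ry":0,"rz":0}]' -
python3 - <<'E'
from h import *
j()
cal=r.calibration("wrist");im,d=r.camera("wrist");cv2.imwrite("pics/w2.png",im[:,:,::-1])
P=cloud(cal,d);np.save("w2P.npy",P)
for l in("hub_mid","hub_end"):
    for x in r.spot_point("wrist",l)[:2]:
        u,v=map(int,x["location"]);print(l,x,P[v,u] if 0<=u<560 and 0<=v<420 else 0)
E
```

```text
time: 5.72
tcp_pos: [521.3, 52.4, 109.6]
eef_rot: [179.8, -30.0, 96.5]
contact_force: [1.4, 0.1, -2.6]
finger_gap: 0.402
gripper_force: 64.2
5.72 [ 42.4  29.6 -44.5 111.9 -12.2  50.8  15.7] [521.3  52.4 109.6] [179.8 -30.   96.5] [ 1.4  0.1 -2.6]
hub_mid {'location': [277.3, 243.6], 'p': 0.89} [520.30846775  46.62458678 144.5307591 ]
hub_end {'location': [281.0, 309.9], 'p': 0.87} [525.46564188  17.37396891 142.89916718]
```

View pics/w2.png

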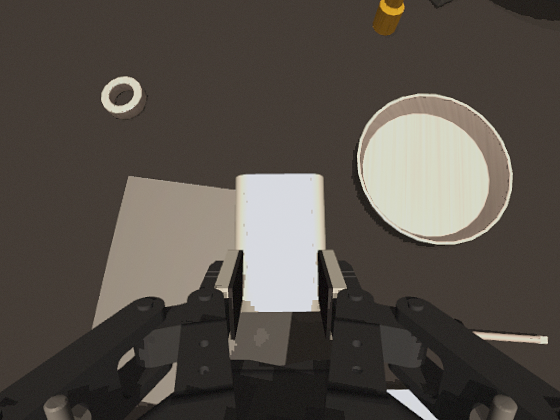

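The hub is held squarely between the fingers. Its plain end is at (280,175) and its slotted end is toward (281,310). Next I'll work out its pose in the tool.

Run:
```python
from h import *
P=np.load("w2P.npy");q=P[185:300,248:316].reshape(-1,3);q=q[(q[:,2]>135)&(q[:,2]<155)]
c=q.mean(0);u,s,vt=np.linalg.svd(q-c,full_matrices=False);n=vt[2]*np.sign(vt[2][2]);print(len(q),c.round(1),n.round(3),s)
_,p,R=st()
q=P[165:320,225:336].reshape(-1,3);q=q[abs((q-c)@n)<3]
T=R.inv().apply(q-p);print("tool y range",np.percentile(T[:,1],[1,99]))
a=np.cross(n,R.apply([0,1,0]));a/=np.linalg.norm(a);a*=np.sign(-a[1]);e=np.percentile((q-p)@a,[.5,99.5]);print("hub axis",a.round(3),e, "center/tool",)
mid=p+a*(e.mean())+n*((c-p)@n-22);print("mid world",mid.round(1),"tool",R.inv().apply(mid-p).round(1),"axis tool",R.inv().apply(a).round(3), "n tool",R.inv().apply(n).round(3))
# plate
d=P[...,2];m=(abs(d-20)<6)&(abs(P[...,0]-463)<110)&(abs(P[...,1]-10)<110);print(np.percentile(P[m],[1,99],axis=0).round())
```

```text
7784 [522.3  47.6 144.5] [ 0.007 -0.047  0.999] [1359.67079859  804.12704092   55.39150118]
tool y range [-18.0763154   20.68470637]
hub axis [ 0.117 -0.992 -0.048] [-23.7950787  39.5719998] center/tool
mid world [520.   48.8 122.5] tool [ -0.2   0.  -16.8] axis tool [-0.888 -0.    -0.46 ] n tool [ 0.46   0.001 -0.888]
[[378. -66.  19.]
 [533. 104.  22.]]
```

Run:
```python
from h import *
print(go([470,40,170],96.7,-14.5,0,16.8))
```

```text
([0.019, -0.101, -0.095], [-0.0, -0.992, 0.0], [470.5, 35.8, 153.7])
```

```bash
python3 -m creep '[{"tx":0.02,"ty":-0.1,"tz":-0.095,"rx":0,"ry":-0.15,"rz":0},{"tx":0.02,"ty":-0.1,"tz":-0.095,"rx":0,"ry":-0.3,"rz":0},{"tx":0.02,"ty":-0.1,"tz":-0.095,"rx":0,"ry":-0.45,"rz":0},{"tx":0.02,"ty":-0.1,"tz":-0.095,"rx":0,"ry":-0.6,"rz":0},{"tx":0.02,"ty":-0.1,"tz":-0.095,"rx":0,"ry":-0.75,"rz":0},{"tx":0.02,"ty":-0.1,"tz":-0.095,"rx":0,"ry":-0.9,"rz":0},{"tx":0.02,"ty":-0.1,"tz":-0.095,"rx":0,"ry":-0.99,"rz":0},{"tx":0.02,"ty":-0.1,"tz":-0.095,"rx":0,"ry":-0.99,"rz":0}]' -
python3 - <<'E'
from h import *
j();print(go([470,40,110],96.7,-59,0,16.8))
E
```

```text
time: 6.53
tcp_pos: [470.4, 41.6, 153.9]
eef_rot: [180.0, 14.6, 97.3]
contact_force: [-1.4, 0.9, -4.3]
finger_gap: 0.394
gripper_force: 66.3
6.53 [ 12.   13.5 -40.5 118.1  26.2  59.8 -35.8] [470.4  41.6 153.9] [180.   14.6  97.3] [-1.4  0.9 -4.3]
([-0.004, -0.002, 0.11], [0.008, -0.986, 0.01], [471.7, 25.7, 101.3])
```

```bash
python3 -m creep '[{"tx":0,"ty":0,"tz":0.04,"rx":0,"ry":-0.15,"rz":0},{"tx":0,"ty":0,"tz":0.08,"rx":0,"ry":-0.3,"rz":0},{"tx":0,"ty":0,"tz":0.11,"rx":0,"ry":-0.45,"rz":0},{"tx":0,"ty":0,"tz":0.11,"rx":0,"ry":-0.6,"rz":0},{"tx":0,"ty":0,"tz":0.11,"rx":0,"ry":-0.75,"rz":0},{"tx":0,"ty":0,"tz":0.11,"rx":0,"ry":-0.9,"rz":0},{"tx":0,"ty":0,"tz":0.11,"rx":0,"ry":-0.99,"rz":0},{"tx":0,"ty":0,"tz":0.11,"rx":0,"ry":-0.99,"rz":0}]' -
python3 - <<'E'
from h import *
j();print(go([467,40,70],96.7,-62,0,16.8))
for c in("side",):
    im,d=r.camera(c);cal=r.calibration(c);P=cloud(cal,d);_,p,R=st();m=p+R.apply([0,0,-16.8]);u,v=proj(cal,m)[0].astype(int)
    cv2.imwrite("pics/s2.png",cv2.resize(im[v-60:v+60,u-80:u+80,::-1],None,fx=4,fy=4,interpolation=2));print(u,v)
cal=r.calibration("wrist");im,d=r.camera("wrist");P=cloud(cal,d);np.save("w3P.npy",P);cv2.imwrite("pics/w3.png",im[:,:,::-1])
E
```

```text
time: 7.2
tcp_pos: [471.2, 25.2, 97.8]
eef_rot: [-179.2, 59.1, 97.7]
contact_force: [-2.1, -0.7, -5.0]
finger_gap: 0.4
gripper_force: 67.3
7.2 [-21.1  39.7 -30.1 115.7  53.3  91.  -77.9] [471.2  25.2  97.8] [-179.2   59.1   97.7] [-2.1 -0.7 -5. ]
([0.062, -0.004, 0.036], [0.001, -0.064, 0.012], [468.7, 25.3, 62.1])
265 191
```

View pics/s2.png

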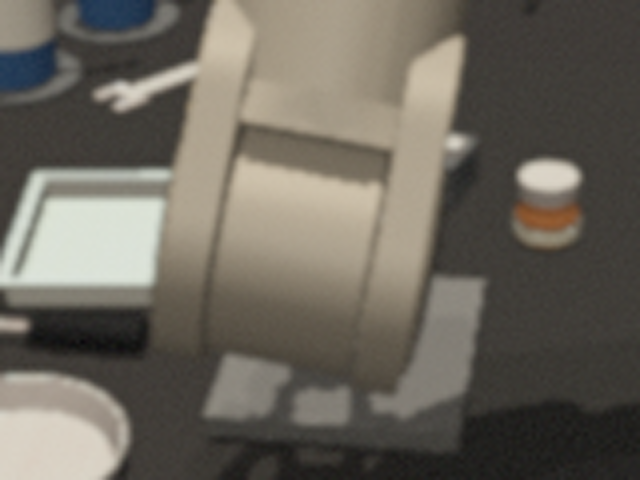

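The side view is blocked by the arm. I'll refit the visible flat from the wrist depth instead.

Run:
```python
from h import *
P=np.load("w3P.npy");_,p,R=st();T=R.inv().apply((P-p).reshape(-1,3)).reshape(P.shape)
for (a,b) in((190,300),(190,250),(240,300)):
    q=T[a:b,250:314].reshape(-1,3);q=q[(q[:,2]>-80)&(q[:,2]<0)]
    c=np.median(q,0);u,s,vt=np.linalg.svd(q-q.mean(0),full_matrices=False);n=vt[2]*-np.sign(vt[2][2]);print(len(q),c.round(1),n.round(3),np.degrees(np.arctan2(n[0],-n[2])))
```

```text
7003 [ 12.9  -0.1 -35.2] [ 0.366 -0.001 -0.931] 21.479688315201585
3821 [ 23.6  -0.2 -31. ] [ 0.365 -0.    -0.931] 21.436977807572475
3817 [  2.3  -0.1 -39.4] [ 0.366 -0.001 -0.93 ] 21.490485358455384
```

```bash
cat >> h.py <<'E'
def hubfit():
    _,p,R=st();cal=r.calibration("wrist");im,d=r.camera("wrist");P=cloud(cal,d)
    T=R.inv().apply((P-p).reshape(-1,3)).reshape(P.shape)
    q=T[190:300,250:314].reshape(-1,3);q=q[(q[:,2]>-80)&(q[:,2]<0)]
    u,s,vt=np.linalg.svd(q-q.mean(0),full_matrices=False);n=vt[2]*-np.sign(vt[2][2]);al=np.degrees(np.arctan2(n[0],-n[2]))
    a=np.array([-np.cos(np.radians(al)),0,-np.sin(np.radians(al))]);n=np.array([-a[2],0,a[0]])
    F=T[150:340,240:324].reshape(-1,3);F=F[abs((F-q.mean(0))@n)<2.5];e=np.percentile(F@a,[.5,99.5])
    mid=a*e.mean()+n*(q.mean(0)@n-22);print("alpha",al.round(2),"len",np.diff(e),"mid tool",mid.round(1),"world",(p+R.apply(mid)).round(1),"axis world",R.apply(a).round(3))
    return al,mid,im
E
python3 - <<'E'
from h import *
j();al,mid,im=hubfit();j()
E
```

```text
7.3 [-20.7  39.3 -30.1 115.7  53.3  90.8 -77.7] [472.2  23.6  99.7] [-179.6   58.8   97.2] [-0.  -0.2 -2. ]
alpha 21.41 len [63.30785482] mid tool [  5.1   0.  -13.9] world [470.4  38.  102.5] axis world [ 0.024 -0.168  0.985]
7.35 [-20.6  39.1 -30.1 115.7  53.3  90.8 -77.7] [472.6  22.9 100.6] [-179.8   58.8   96.9] [ 0.2 -0.2 -3.3]
```

```bash
cat >> h.py <<'E'
def gom(g,mid,yaw,t):
    s,p,R=st();T=tilt(yaw,t);tcp=np.array(g)-T.apply(mid)
    return (R.inv().apply(tcp-p)/500).round(3).tolist(),((R.inv()*T).as_rotvec(degrees=True)/45).round(3).tolist(),tcp.round(1).tolist()
E
python3 - <<'E'
from h import *
print(gom([468,38,64],[5.1,0,-13.9],96.9,-68.6))
E
```

```text
([0.064, -0.005, 0.037], [-0.004, -0.218, 0.0], [469.8, 23.3, 63.7])
```

```bash
python3 -m creep '[{"tx":0.015,"ty":0,"tz":0.01,"rx":0,"ry":-0.06,"rz":0},{"tx":0.03,"ty":0,"tz":0.02,"rx":0,"ry":-0.12,"rz":0},{"tx":0.05,"ty":0,"tz":0.03,"rx":0,"ry":-0.18,"rz":0},{"tx":0.064,"ty":-0.005,"tz":0.037,"rx":0,"ry":-0.22,"rz":0},{"tx":0.064,"ty":-0.005,"tz":0.037,"rx":0,"ry":-0.22,"rz":0},{"tx":0.064,"ty":-0.005,"tz":0.037,"rx":0,"ry":-0.22,"rz":0},{"tx":0.064,"ty":-0.005,"tz":0.037,"rx":0,"ry":-0.22,"rz":0},{"tx":0.064,"ty":-0.005,"tz":0.037,"rx":0,"ry":-0.22,"rz":0}]' -
python3 - <<'E'
from h import *
j();al,mid,im=hubfit();print(gom([468,38,52],mid,96.9,-(90-al)))
E
```

```text
time: 8.02
tcp_pos: [470.9, 23.0, 65.3]
eef_rot: [179.7, 68.7, 96.4]
contact_force: [-0.7, -0.2, -3.6]
finger_gap: 0.398
gripper_force: 67.2
8.02 [-26.3  49.  -26.1 113.3  55.5  96.3 -84.8] [470.9  23.   65.3] [179.7  68.7  96.4] [-0.7 -0.2 -3.6]
alpha 20.76 len [63.3491158] mid tool [  5.3   0.  -13.9] world [469.1  37.8  65.4] axis world [-0.001 -0.009  1.   ]
([0.025, -0.002, 0.009], [-0.004, -0.011, -0.004], [469.8, 23.2, 52.0])
```

```bash
python3 -m creep '[{"tx":0.006,"ty":0,"tz":0.0024,"rx":0,"ry":0,"rz":0},{"tx":0.011,"ty":0,"tz":0.0044,"rx":0,"ry":0,"rz":0},{"tx":0.015,"ty":0,"tz":0.006,"rx":0,"ry":0,"rz":0},{"tx":0.018,"ty":0,"tz":0.007,"rx":0,"ry":0,"rz":0},{"tx":0.02,"ty":0,"tz":0.008,"rx":0,"ry":0,"rz":0},{"tx":0.022,"ty":0,"tz":0.0087,"rx":0,"ry":0,"rz":0},{"tx":0.0235,"ty":0,"tz":0.0093,"rx":0,"ry":0,"rz":0},{"tx":0.0235,"ty":0,"tz":0.0093,"rx":0,"ry":0,"rz":0}]' -
python3 - <<'E'
from h import *
j();al,mid,im=hubfit();j()
E
```

```text
time: 8.73
tcp_pos: [470.2, 23.3, 52.5]
eef_rot: [180.0, 69.0, 96.7]
contact_force: [-4.0, 4.5, 11.0]
finger_gap: 0.399
gripper_force: 71.6
8.73 [-26.6  50.5 -25.8 113.1  55.8  96.  -85.7] [470.2  23.3  52.5] [180.   69.   96.7] [-4.   4.5 11. ]
alpha 21.16 len [63.67478678] mid tool [  5.1   0.  -14. ] world [468.4  38.1  52.8] axis world [-0.     0.002  1.   ]
8.78 [-26.6  50.5 -25.8 113.1  55.8  96.  -85.7] [470.2  23.3  52.6] [180.   69.   96.7] [-4.6  3.8 10.5]
```

```bash
python3 -m creep '[{"tx":0,"ty":0,"tz":0,"rx":0,"ry":0,"rz":0},{"tx":0,"ty":0,"tz":0,"rx":0,"ry":0,"rz":0},{"tx":0,"ty":0,"tz":0,"rx":0,"ry":0,"rz":0},{"tx":0,"ty":0,"tz":0,"rx":0,"ry":0,"rz":0},{"tx":0,"ty":0,"tz":0,"rx":0,"ry":0,"rz":0},{"tx":0,"ty":0,"tz":0,"rx":0,"ry":0,"rz":0},{"tx":0,"ty":0,"tz":0,"rx":0,"ry":0,"rz":0},{"tx":0,"ty":0,"tz":0,"rx":0,"ry":0,"rz":0}]' -1
python3 -m creep '[{"tx":0,"ty":0,"tz":-0.02,"rx":0,"ry":0,"rz":0},{"tx":0,"ty":0,"tz":-0.05,"rx":0,"ry":0,"rz":0},{"tx":0,"ty":0,"tz":-0.09,"rx":0,"ry":0,"rz":0},{"tx":0,"ty":0,"tz":-0.15,"rx":0,"ry":0,"rz":0},{"tx":-0.08,"ty":0,"tz":-0.2,"rx":0,"ry":0.15,"rz":0},{"tx":-0.16,"ty":0,"tz":-0.22,"rx":0,"ry":0.3,"rz":0},{"tx":-0.24,"ty":0,"tz":-0.24,"rx":0,"ry":0.45,"rz":0},{"tx":-0.32,"ty":0,"tz":-0.26,"rx":0,"ry":0.6,"rz":0}]' -
python3 - <<'E'
from h import *
j();cal=r.calibration("wrist");im,d=r.camera("wrist");P=cloud(cal,d);cv2.imwrite("pics/w4.png",im[:,:,::-1])
m=(d>0)&(P[...,2]>72)&(P[...,2]<95)&(abs(P[...,0]-468)<60)&(abs(P[...,1]-38)<60);q=P[m];print(len(q),q.mean(0),cv2.minAreaRect(q[:,:2].astype(np.float32)))
print(go([440,-160,200],53,0))
E
```

```text
time: 9.45
tcp_pos: [470.4, 23.3, 51.4]
eef_rot: [-180.0, 68.9, 96.8]
contact_force: [-0.6, -0.1, 0.2]
finger_gap: 1.001
gripper_force: 0.0
time: 10.12
tcp_pos: [462.2, 93.6, 212.4]
eef_rot: [-179.8, 45.6, 97.1]
contact_force: [2.9, 0.3, 0.3]
finger_gap: 0.998
gripper_force: 0.0
10.12 [-15.9  24.4 -37.7 110.2  42.2  91.7 -63.9] [462.2  93.6 212.4] [-179.8   45.6   97.1] [2.9 0.3 0.3]
2068 [467.51347467  42.75545492  81.64802403] ((467.9071350097656, 38.43829345703125), (43.19583511352539, 46.66459655761719), 5.811779975891113)
([-0.292, -0.109, 0.408], [0.394, 0.946, 0.911], [440.0, -160.0, 181.3])
```

View pics/w4.png

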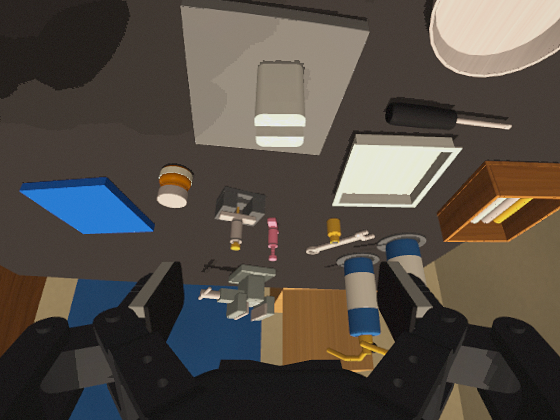

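The hub stands upright at (280,100) on the grey plate, with its slot up and running across at about (280,130). Now the gauge: the real one is grey-barrelled on the dark rest at (240,210), and the pink decoy is at (273,240).

```bash
python3 -m creep '[{"tx":-0.35,"ty":-0.1,"tz":0.25,"rx":0.25,"ry":0.6,"rz":0.6},{"tx":-0.35,"ty":-0.1,"tz":0.25,"rx":0.25,"ry":0.6,"rz":0.6},{"tx":-0.35,"ty":-0.1,"tz":0.25,"rx":0.25,"ry":0.6,"rz":0.6},{"tx":-0.35,"ty":-0.1,"tz":0.3,"rx":0.39,"ry":0.95,"rz":0.91},{"tx":-0.32,"ty":-0.1,"tz":0.33,"rx":0.39,"ry":0.95,"rz":0.91},{"tx":-0.32,"ty":-0.1,"tz":0.33,"rx":0.39,"ry":0.95,"rz":0.91},{"tx":-0.32,"ty":-0.1,"tz":0.33,"rx":0.39,"ry":0.95,"rz":0.91},{"tx":-0.32,"ty":-0.1,"tz":0.33,"rx":0.39,"ry":0.95,"rz":0.91}]' -
python3 - <<'E'
from h import *
j()
_,p,R=st();T=tilt(60,0);print(togo([430,-270,270]),((R.inv()*T).as_rotvec(degrees=True)/45).round(3))
for c in("top","side"):
    P=np.load(f"{c}P0.npy");m=(P[...,2]>28)&(P[...,2]<48)&(abs(P[...,0]-428)<60)&(abs(P[...,1]+228)<60);q=P[m]
    print(c,len(q),q.mean(0),cv2.minAreaRect(q[:,:2].astype(np.float32)))
E
```

```text
time: 10.83
tcp_pos: [440.3, -144.0, 212.5]
eef_rot: [178.6, 4.2, 56.1]
contact_force: [-0.6, 1.0, -0.5]
finger_gap: 0.998
gripper_force: 0.0
10.83 [ 26.1   4.7 -20.4 116.2   6.9  60.3 -31.6] [ 440.3 -144.   212.5] [178.6   4.2  56.1] [-0.6  1.  -0.5]
[[-0.2285, 0.1259, -0.0956]] [ 0.027  0.094 -0.086]
top 270 [ 430.91501896 -235.97455458   36.22823572] ((431.7148742675781, -236.8261260986328), (54.43614196777344, 73.88204956054688), 71.84930419921875)
side 196 [ 432.39524584 -228.80737071   36.83981007] ((434.0838623046875, -238.01759338378906), (60.35454177856445, 74.26175689697266), 71.5329360961914)
```

```bash
python3 -m creep '[{"tx":-0.229,"ty":0.126,"tz":-0.07,"rx":0.03,"ry":0.09,"rz":-0.09},{"tx":-0.229,"ty":0.126,"tz":-0.07,"rx":0.03,"ry":0.09,"rz":-0.09},{"tx":-0.229,"ty":0.126,"tz":-0.07,"rx":0.03,"ry":0.09,"rz":-0.09},{"tx":-0.229,"ty":0.126,"tz":-0.07,"rx":0.03,"ry":0.09,"rz":-0.09},{"tx":-0.229,"ty":0.126,"tz":-0.07,"rx":0.03,"ry":0.09,"rz":-0.09},{"tx":-0.229,"ty":0.126,"tz":-0.07,"rx":0.03,"ry":0.09,"rz":-0.09},{"tx":-0.229,"ty":0.126,"tz":-0.07,"rx":0.03,"ry":0.09,"rz":-0.09},{"tx":-0.229,"ty":0.126,"tz":-0.07,"rx":0.03,"ry":0.09,"rz":-0.09}]' -
python3 - <<'E'
from h import *
j();cal=r.calibration("wrist");im,d=r.camera("wrist");P=cloud(cal,d);cv2.imwrite("pics/w5.png",im[:,:,::-1]);np.save("w5P.npy",P)
for lo,hi in((28,41),(42,50),(80,88),(90,110)):
    m=(d>0)&(P[...,2]>lo)&(P[...,2]<hi)&(abs(P[...,0]-431)<55)&(abs(P[...,1]+236)<55);q=P[m]
    if len(q)>5:print(lo,hi,len(q),q.mean(0).round(1),np.median(q[:,2]).round(1),cv2.minAreaRect(q[:,:2].astype(np.float32)))
for l in("gauge_mid","gauge_foot","rest"):
    for x in r.spot_point("wrist",l)[:2]:
        u,v=map(int,x["location"]);print(l,x,atz(cal,x["location"],{"gauge_mid":64,"gauge_foot":36,"rest":0}[l]).round(1))
E
```

```text
time: 11.5
tcp_pos: [430.3, -268.8, 256.4]
eef_rot: [-179.8, 0.5, 60.6]
contact_force: [0.5, -0.3, -0.1]
finger_gap: 1.003
gripper_force: 0.0
11.5 [ 36.5   6.5 -13.2 108.2   2.1  65.7  -6.8] [ 430.3 -268.8  256.4] [-179.8    0.5   60.6] [ 0.5 -0.3 -0.1]
28 41 1378 [ 434.9 -240.3   36.6] 36.7 ((432.1328430175781, -239.60430908203125), (54.473995208740234, 71.05809783935547), 71.95563507080078)
42 50 501 [ 430.6 -234.9   45.6] 45.6 ((429.4407958984375, -235.3094940185547), (16.44549560546875, 58.80895233154297), 75.21348571777344)
80 88 78 [ 432.3 -232.7   84.2] 84.4 ((429.4561462402344, -234.70770263671875), (17.646503448486328, 17.052791595458984), 64.28009796142578)
90 110 165 [ 429.8 -234.9   95.7] 95.7 ((429.51409912109375, -234.7985076904297), (13.918405532836914, 13.228235244750977), 59.62845230102539)
gauge_mid {'location': [357.3, 190.6], 'p': 0.75} [ 497.  -328.8   64. ]
gauge_mid {'location': [265.0, 144.8], 'p': 0.63} [ 431.  -232.5   64. ]
gauge_foot {'location': [266.1, 145.3], 'p': 0.9} [ 429.1 -235.7   36. ]
gauge_foot {'location': [422.0, 121.5], 'p': 0.74} [ 602.8 -300.2   36. ]
rest {'location': [271.9, 144.2], 'p': 0.85} [ 432.9 -240.9    0. ]
```

View pics/w5.png

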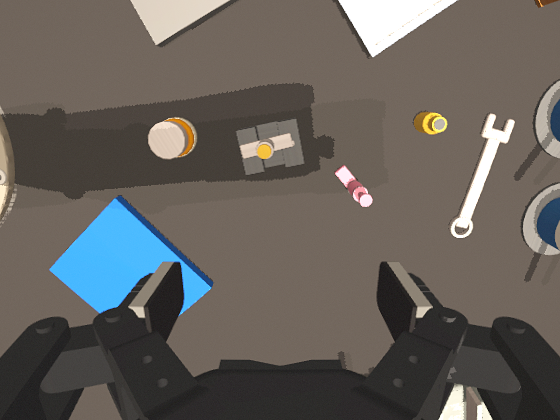

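The gauge stands on the rest at (265,148). Its head top is at 95.7 mm and the foot yaw is about -15°. I'll grip it across the foot at tool yaw 165.

```bash
python3 -m creep '[{"tx":0.058,"ty":-0.035,"tz":0.15,"rx":0,"ry":0,"rz":-1},{"tx":0.058,"ty":-0.035,"tz":0.15,"rx":0,"ry":0,"rz":-1},{"tx":0.058,"ty":-0.035,"tz":0.15,"rx":0,"ry":0,"rz":-1},{"tx":0.058,"ty":-0.035,"tz":0.15,"rx":0,"ry":0,"rz":-1},{"tx":0.058,"ty":-0.035,"tz":0.15,"rx":0,"ry":0,"rz":-1},{"tx":0.058,"ty":-0.035,"tz":0.15,"rx":0,"ry":0,"rz":-1},{"tx":0.058,"ty":-0.035,"tz":0.15,"rx":0,"ry":0,"rz":-1},{"tx":0.058,"ty":-0.035,"tz":0.15,"rx":0,"ry":0,"rz":-1}]' -
python3 -m creep '[{"tx":0,"ty":0,"tz":0,"rx":0,"ry":0,"rz":-1},{"tx":0,"ty":0,"tz":0,"rx":0,"ry":0,"rz":-1},{"tx":0,"ty":0,"tz":0,"rx":0,"ry":0,"rz":-1},{"tx":0,"ty":0,"tz":0,"rx":0,"ry":0,"rz":-1},{"tx":0,"ty":0,"tz":0,"rx":0,"ry":0,"rz":-1},{"tx":0,"ty":0,"tz":0,"rx":0,"ry":0,"rz":-1},{"tx":0,"ty":0,"tz":0,"rx":0,"ry":0,"rz":-1},{"tx":0,"ty":0,"tz":0,"rx":0,"ry":0,"rz":-1}]' -
python3 - <<'E'
from h import *
j();print(togo([429.5,-235,100],[180,0,165]))
E
```

```text
time: 12.37
tcp_pos: [428.1, -237.0, 181.2]
eef_rot: [-179.5, 0.2, 105.6]
contact_force: [0.1, -0.4, -0.5]
finger_gap: 1.0
gripper_force: 0.0
time: 13.03
tcp_pos: [428.1, -237.2, 181.2]
eef_rot: [-179.5, -0.2, 150.5]
contact_force: [0.0, -0.2, -0.6]
finger_gap: 1.002
gripper_force: 0.0
13.03 [ 42.5   9.7 -23.6 115.    5.2  56.5  76.8] [ 428.1 -237.2  181.2] [-179.5   -0.2  150.5] [ 0.  -0.2 -0.6]
[[-0.0009, 0.0065, 0.1624], [-0.0102, -0.0057, -0.3231]]
```

```bash
python3 -m creep '[{"tx":0,"ty":0.006,"tz":0.06,"rx":-0.01,"ry":-0.006,"rz":-0.16},{"tx":0,"ty":0.006,"tz":0.1,"rx":-0.01,"ry":-0.006,"rz":-0.32},{"tx":0,"ty":0.006,"tz":0.14,"rx":-0.01,"ry":-0.006,"rz":-0.32},{"tx":0,"ty":0.006,"tz":0.162,"rx":-0.01,"ry":-0.006,"rz":-0.32},{"tx":0,"ty":0.006,"tz":0.162,"rx":-0.01,"ry":-0.006,"rz":-0.32},{"tx":0,"ty":0.006,"tz":0.162,"rx":-0.01,"ry":-0.006,"rz":-0.32},{"tx":0,"ty":0.006,"tz":0.162,"rx":-0.01,"ry":-0.006,"rz":-0.32},{"tx":0,"ty":0.006,"tz":0.162,"rx":-0.01,"ry":-0.006,"rz":-0.32}]' -
python3 - <<'E'
from h import *
j();print(togo([429.5,-235,47],[180,0,165]))
E
```

```text
time: 13.7
tcp_pos: [429.7, -235.5, 101.3]
eef_rot: [-180.0, 0.1, 164.8]
contact_force: [0.2, -0.1, 0.2]
finger_gap: 1.001
gripper_force: 0.0
13.7 [ 42.7  15.7 -24.7 119.5   9.   46.4  87.4] [ 429.7 -235.5  101.3] [-1.800e+02  1.000e-01  1.648e+02] [ 0.2 -0.1  0.2]
[[0.0009, 0.0009, 0.1087], [-0.001, 0.0025, -0.0046]]
```

```bash
python3 -m creep '[{"tx":0,"ty":0,"tz":0.03,"rx":0,"ry":0,"rz":0},{"tx":0,"ty":0,"tz":0.055,"rx":0,"ry":0,"rz":0},{"tx":0,"ty":0,"tz":0.08,"rx":0,"ry":0,"rz":0},{"tx":0,"ty":0,"tz":0.095,"rx":0,"ry":0,"rz":0},{"tx":0,"ty":0,"tz":0.104,"rx":0,"ry":0,"rz":0},{"tx":0,"ty":0,"tz":0.108,"rx":0,"ry":0,"rz":0},{"tx":0,"ty":0,"tz":0.108,"rx":0,"ry":0,"rz":0},{"tx":0,"ty":0,"tz":0.108,"rx":0,"ry":0,"rz":0}]' -
python3 -m creep '[{"tx":0,"ty":0,"tz":0,"rx":0,"ry":0,"rz":0},{"tx":0,"ty":0,"tz":0,"rx":0,"ry":0,"rz":0},{"tx":0,"ty":0,"tz":0,"rx":0,"ry":0,"rz":0},{"tx":0,"ty":0,"tz":0,"rx":0,"ry":0,"rz":0},{"tx":0,"ty":0,"tz":0,"rx":0,"ry":0,"rz":0},{"tx":0,"ty":0,"tz":0,"rx":0,"ry":0,"rz":0},{"tx":0,"ty":0,"tz":0,"rx":0,"ry":0,"rz":0},{"tx":0,"ty":0,"tz":0,"rx":0,"ry":0,"rz":0}]' 1
python3 - <<'E'
from h import *
j();print(togo([429.5,-235,130],[180,0,165]))
E
```

```text
time: 14.37
tcp_pos: [429.3, -235.4, 46.7]
eef_rot: [-180.0, 0.1, 164.8]
contact_force: [0.6, 0.7, 0.7]
finger_gap: 1.0
gripper_force: 0.0
time: 15.03
tcp_pos: [429.1, -235.3, 46.5]
eef_rot: [-180.0, 0.0, 164.8]
contact_force: [-2.4, 0.1, 7.2]
finger_gap: 0.161
gripper_force: 58.5
15.03 [ 41.1  20.6 -23.3 121.8  12.6  39.8  84.2] [ 429.1 -235.3   46.5] [-180.     0.   164.8] [-2.4  0.1  7.2]
[[-0.0008, 0.0007, -0.167], [-0.0005, 0.0006, -0.0035]]
```

```bash
python3 -m creep '[{"tx":0,"ty":0,"tz":-0.03,"rx":0,"ry":0,"rz":0},{"tx":0,"ty":0,"tz":-0.07,"rx":0,"ry":0,"rz":0},{"tx":0,"ty":0,"tz":-0.12,"rx":0,"ry":0,"rz":0},{"tx":0,"ty":0,"tz":-0.17,"rx":0,"ry":0,"rz":0},{"tx":0,"ty":0,"tz":-0.22,"rx":0,"ry":0,"rz":0},{"tx":0,"ty":0,"tz":-0.25,"rx":0,"ry":0,"rz":0},{"tx":0,"ty":0,"tz":-0.25,"rx":0,"ry":0,"rz":0},{"tx":0,"ty":0,"tz":-0.25,"rx":0,"ry":0,"rz":0}]' -
python3 - <<'E'
from h import *
j();print(togo([466,0,170],[180,0,96.5]))
E
```

```text
time: 15.7
tcp_pos: [429.1, -235.4, 171.5]
eef_rot: [-180.0, 0.1, 164.8]
contact_force: [0.1, -0.3, -1.7]
finger_gap: 0.153
gripper_force: 58.7
15.7 [ 44.4  10.3 -25.7 115.7   5.5  55.   90.8] [ 429.1 -235.4  171.5] [-1.800e+02  1.000e-01  1.648e+02] [ 0.1 -0.3 -1.7]
[[0.0519, 0.4736, 0.0026], [0.0002, 0.0022, 1.5186]]
```

```bash
python3 -m creep '[{"tx":0.02,"ty":0.05,"tz":0,"rx":0,"ry":0,"rz":0.13},{"tx":0.02,"ty":0.11,"tz":0,"rx":0,"ry":0,"rz":0.26},{"tx":0.02,"ty":0.17,"tz":0,"rx":0,"ry":0,"rz":0.39},{"tx":0.03,"ty":0.23,"tz":0,"rx":0,"ry":0,"rz":0.52},{"tx":0.03,"ty":0.3,"tz":0,"rx":0,"ry":0,"rz":0.65},{"tx":0.04,"ty":0.37,"tz":0,"rx":0,"ry":0,"rz":0.78},{"tx":0.05,"ty":0.42,"tz":0,"rx":0,"ry":0,"rz":0.9},{"tx":0.05,"ty":0.47,"tz":0,"rx":0,"ry":0,"rz":1}]' -
python3 - <<'E'
from h import *
j();print(togo([468,38.3,145],[180,0,96.5]))
E
```

```text
time: 16.37
tcp_pos: [464.9, 0.3, 169.8]
eef_rot: [-179.9, -0.1, 119.6]
contact_force: [1.0, 0.3, -1.7]
finger_gap: 0.157
gripper_force: 58.8
16.37 [ 21.7   8.8 -32.1 118.2   5.7  54.6  16.2] [4.649e+02 3.000e-01 1.698e+02] [-1.799e+02 -1.000e-01  1.196e+02] [ 1.   0.3 -1.7]
[[0.063, 0.0431, 0.0495], [-0.0026, -0.0007, 0.5137]]
```

```bash
python3 -m creep '[{"tx":0.02,"ty":0.015,"tz":0.01,"rx":0,"ry":0,"rz":0.13},{"tx":0.04,"ty":0.03,"tz":0.02,"rx":0,"ry":0,"rz":0.26},{"tx":0.06,"ty":0.04,"tz":0.03,"rx":0,"ry":0,"rz":0.39},{"tx":0.063,"ty":0.043,"tz":0.04,"rx":0,"ry":0,"rz":0.51},{"tx":0.063,"ty":0.043,"tz":0.045,"rx":0,"ry":0,"rz":0.51},{"tx":0.063,"ty":0.043,"tz":0.045,"rx":0,"ry":0,"rz":0.51},{"tx":0.063,"ty":0.043,"tz":0.045,"rx":0,"ry":0,"rz":0.51},{"tx":0.063,"ty":0.043,"tz":0.045,"rx":0,"ry":0,"rz":0.51}]' -
python3 - <<'E'
from h import *
j()
for c in ("side","wrist","top"):
    cal=r.calibration(c);im,d=r.camera(c)
    if c=="side":
        u,v=proj(cal,[468,38,100])[0].astype(int);cv2.imwrite("pics/s3.png",cv2.resize(im[v-60:v+60,u-80:u+80,::-1],None,fx=4,fy=4,interpolation=2));print(u,v)
    if c=="wrist":cv2.imwrite("pics/w6.png",im[:,:,::-1])
    for l in("hub_end","gauge_foot"):
        for x in r.spot_point(c,l)[:2]:print(c,l,np.round(x["location"]),round(x["p"],2),atz(cal,x["location"],84 if l=="hub_end" else st()[1][2]-10.5).round(1))
print(togo([468,38.3,100],[180,0,96.5]))
E
```

```text
time: 17.03
tcp_pos: [469.1, 35.7, 148.5]
eef_rot: [-180.0, 0.0, 97.0]
contact_force: [0.5, -0.4, -2.0]
finger_gap: 0.159
gripper_force: 58.8
17.03 [ 15.7  10.8 -30.8 118.9   7.   52.  -11.9] [469.1  35.7 148.5] [-180.    0.   97.] [ 0.5 -0.4 -2. ]
266 194
side hub_end [265. 198.] 0.57 [473.   30.9  84. ]
side gauge_foot [267. 182.] 0.71 [464.2  40.7 138.3]
side gauge_foot [276. 164.] 0.36 [454.3 -56.6 138.3]
wrist hub_end [282. 207.] 0.62 [470.7  36.1  84. ]
wrist gauge_foot [281. 234.] 0.71 [470.1  35.8 138.3]
top gauge_foot [389. 193.] 0.67 [ 469.  -302.8  138.2]
[[0.0046, -0.002, 0.0973], [0.0003, 0.0005, 0.009]]
```

View pics/w6.png

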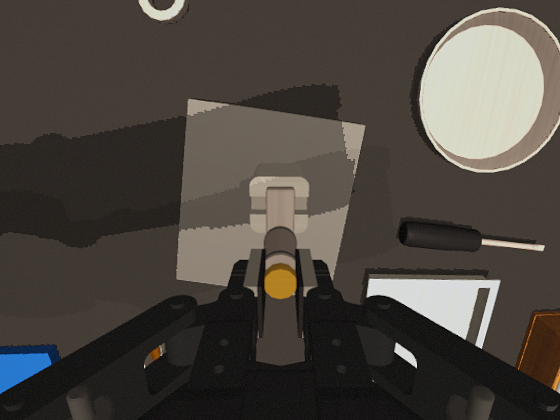

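The gauge hangs over the hub with its foot across the slot. The slot shows at (258,212) and (302,212). I'll check the slot centre line before lowering.

Run:
```python
from h import *
j();cal=r.calibration("wrist");im,d=r.camera("wrist");P=cloud(cal,d)
print(proj(cal,[[468,38.3,84]]).round(1))
g=cv2.cvtColor(im,cv2.COLOR_RGB2GRAY)
for c in(256,260,302,305):
    print(c,[(v,int(g[v,c]),*P[v,c].round().astype(int)) for v in range(174,244,3)])
```

```text
17.48 [ 15.7  10.8 -30.8 118.9   7.   52.  -12.1] [469.3  36.1 148.7] [180.    0.   96.9] [ 0.4 -0.2 -1.6]
[[278.7 204.6]]
256 [(174, 87, np.int64(448), np.int64(57), np.int64(71)), (177, 134, np.int64(449), np.int64(57), np.int64(83)), (180, 177, np.int64(449), np.int64(55), np.int64(85)), (183, 181, np.int64(449), np.int64(53), np.int64(85)), (186, 161, np.int64(450), np.int64(51), np.int64(84)), (189, 161, np.int64(450), np.int64(48), np.int64(84)), (192, 160, np.int64(450), np.int64(46), np.int64(85)), (195, 161, np.int64(450), np.int64(44), np.int64(85)), (198, 133, np.int64(450), np.int64(38), np.int64(72)), (201, 134, np.int64(450), np.int64(36), np.int64(72)), (204, 133, np.int64(451), np.int64(33), np.int64(72)), (207, 134, np.int64(451), np.int64(31), np.int64(72)), (210, 86, np.int64(451), np.int64(29), np.int64(73)), (213, 85, np.int64(452), np.int64(29), np.int64(81)), (216, 158, np.int64(452), np.int64(27), np.int64(84)), (219, 158, np.int64(452), np.int64(25), np.int64(84)), (222, 157, np.int64(453), np.int64(23), np.int64(86)), (225, 161, np.int64(453), np.int64(20), 
[... 3628 characters left out ...]
t64(489), np.int64(35), np.int64(71)), (210, 106, np.int64(490), np.int64(33), np.int64(72)), (213, 89, np.int64(489), np.int64(33), np.int64(80)), (216, 163, np.int64(489), np.int64(32), np.int64(86)), (219, 160, np.int64(489), np.int64(29), np.int64(84)), (222, 160, np.int64(490), np.int64(27), np.int64(84)), (225, 163, np.int64(490), np.int64(25), np.int64(86)), (228, 161, np.int64(490), np.int64(22), np.int64(85)), (231, 141, np.int64(499), np.int64(-3), np.int64(21)), (234, 139, np.int64(499), np.int64(-6), np.int64(21)), (237, 138, np.int64(500), np.int64(-10), np.int64(20)), (240, 138, np.int64(500), np.int64(-12), np.int64(22)), (243, 139, np.int64(501), np.int64(-16), np.int64(21))]
```

```bash
python3 -m creep '[{"tx":0.0034,"ty":-0.001,"tz":0.02,"rx":0,"ry":0,"rz":0},{"tx":0.0034,"ty":-0.001,"tz":0.04,"rx":0,"ry":0,"rz":0},{"tx":0.0034,"ty":-0.001,"tz":0.06,"rx":0,"ry":0,"rz":0},{"tx":0.0034,"ty":-0.001,"tz":0.075,"rx":0,"ry":0,"rz":0},{"tx":0.0034,"ty":-0.001,"tz":0.088,"rx":0,"ry":0,"rz":0},{"tx":0.0034,"ty":-0.001,"tz":0.096,"rx":0,"ry":0,"rz":0},{"tx":0.0034,"ty":-0.001,"tz":0.1,"rx":0,"ry":0,"rz":0},{"tx":0.0034,"ty":-0.001,"tz":0.1,"rx":0,"ry":0,"rz":0}]' -
python3 -m creep '[{"tx":0,"ty":0,"tz":0.001,"rx":0,"ry":0,"rz":0},{"tx":0,"ty":0,"tz":0.002,"rx":0,"ry":0,"rz":0},{"tx":0,"ty":0,"tz":0.003,"rx":0,"ry":0,"rz":0},{"tx":0,"ty":0,"tz":0.004,"rx":0,"ry":0,"rz":0},{"tx":0,"ty":0,"tz":0.005,"rx":0,"ry":0,"rz":0},{"tx":0,"ty":0,"tz":0.006,"rx":0,"ry":0,"rz":0},{"tx":0,"ty":0,"tz":0.007,"rx":0,"ry":0,"rz":0},{"tx":0,"ty":0,"tz":0.007,"rx":0,"ry":0,"rz":0}]' -
python3 - <<'E'
from h import *
j()
E
```

```text
time: 18.2
tcp_pos: [468.4, 37.8, 98.2]
eef_rot: [-180.0, 0.0, 96.9]
contact_force: [0.2, 0.4, -1.3]
finger_gap: 0.158
gripper_force: 58.8
time: 18.87
tcp_pos: [468.9, 37.9, 95.5]
eef_rot: [179.9, 0.0, 96.9]
contact_force: [-1.6, 0.2, 4.9]
finger_gap: 0.16
gripper_force: 59.8
18.87 [ 14.   15.2 -30.  121.8  10.7  45.4 -15.7] [468.9  37.9  95.5] [179.9   0.   96.9] [-1.6  0.2  4.9]
```

```bash
python3 -m creep '[{"tx":0,"ty":0,"tz":0.0005,"rx":0,"ry":0,"rz":0},{"tx":0,"ty":0,"tz":0.001,"rx":0,"ry":0,"rz":0},{"tx":0,"ty":0,"tz":0.0015,"rx":0,"ry":0,"rz":0},{"tx":0,"ty":0,"tz":0.002,"rx":0,"ry":0,"rz":0},{"tx":0,"ty":0,"tz":0.002,"rx":0,"ry":0,"rz":0},{"tx":0,"ty":0,"tz":0.002,"rx":0,"ry":0,"rz":0},{"tx":0,"ty":0,"tz":0.002,"rx":0,"ry":0,"rz":0},{"tx":0,"ty":0,"tz":0.002,"rx":0,"ry":0,"rz":0}]' -
python3 -m creep '[{"tx":0,"ty":0,"tz":0.0005,"rx":0,"ry":0,"rz":0},{"tx":0,"ty":0,"tz":0.001,"rx":0,"ry":0,"rz":0},{"tx":0,"ty":0,"tz":0.0015,"rx":0,"ry":0,"rz":0},{"tx":0,"ty":0,"tz":0.002,"rx":0,"ry":0,"rz":0},{"tx":0,"ty":0,"tz":0.002,"rx":0,"ry":0,"rz":0},{"tx":0,"ty":0,"tz":0.002,"rx":0,"ry":0,"rz":0},{"tx":0,"ty":0,"tz":0.002,"rx":0,"ry":0,"rz":0},{"tx":0,"ty":0,"tz":0.002,"rx":0,"ry":0,"rz":0}]' -
```

```text
time: 19.53
tcp_pos: [469.0, 37.9, 94.6]
eef_rot: [179.9, 0.0, 96.9]
contact_force: [-0.0, -0.6, 6.9]
finger_gap: 0.156
gripper_force: 60.1
time: 20.2
tcp_pos: [469.6, 37.9, 94.4]
eef_rot: [179.9, 0.0, 96.9]
contact_force: [-3.7, -1.8, 21.6]
finger_gap: 0.156
gripper_force: 62.2
```

```bash
python3 -m creep '[{"tx":0,"ty":0,"tz":0.0005,"rx":0,"ry":0,"rz":0},{"tx":0,"ty":0,"tz":0.001,"rx":0,"ry":0,"rz":0},{"tx":0,"ty":0,"tz":0.0015,"rx":0,"ry":0,"rz":0},{"tx":0,"ty":0,"tz":0.0015,"rx":0,"ry":0,"rz":0},{"tx":0,"ty":0,"tz":0.0015,"rx":0,"ry":0,"rz":0},{"tx":0,"ty":0,"tz":0.0015,"rx":0,"ry":0,"rz":0},{"tx":0,"ty":0,"tz":0.0015,"rx":0,"ry":0,"rz":0},{"tx":0,"ty":0,"tz":0.0015,"rx":0,"ry":0,"rz":0}]' -
python3 - <<'E'
from h import *
cal=r.calibration("wrist");im,d=r.camera("wrist");P=cloud(cal,d);j()
cv2.imwrite("pics/w7.png",cv2.resize(im[170:330,180:380,::-1],None,fx=4,fy=4))
y=(im[...,0]>im[...,2].astype(int)+60)
q=P[y&(abs(P[...,0]-469)<20)&(abs(P[...,1]-38)<20)];print(len(q),np.median(q,0),np.percentile(q[:,2],[10,90]))
for lo in range(126,156,2):
    m=(P[...,2]>lo)&(P[...,2]<=lo+2)&(abs(P[...,0]-469)<7)&(abs(P[...,1]-38)<12);print(lo,m.sum(),end=' ')
E
```

```text
time: 20.87
tcp_pos: [470.1, 38.0, 94.2]
eef_rot: [179.8, 0.1, 96.9]
contact_force: [-6.9, -1.4, 33.6]
finger_gap: 0.157
gripper_force: 63.8
20.92 [ 13.9  15.4 -29.9 121.8  10.9  45.2 -15.9] [470.1  37.9  94.2] [1.798e+02 1.000e-01 9.690e+01] [-6.7 -1.5 33. ]
971 [469.74320846  39.51583698 146.02196827] [143.32389876 146.96725933]
126 42 128 44 130 97 132 312 134 9 136 14 138 31 140 58 142 73 144 350 146 500 148 32 150 20 152 10 154 20
```

View pics/w7.png

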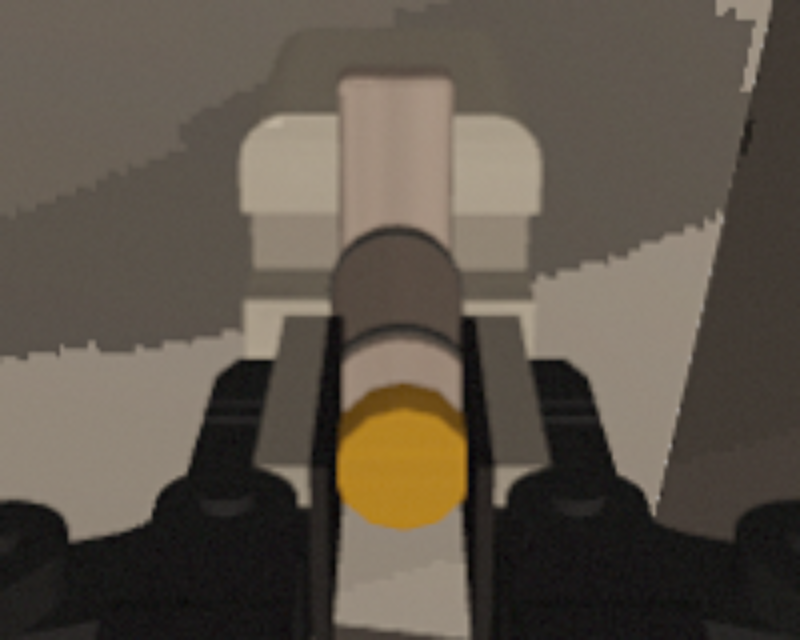

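The gauge is seated flat on the hub. The barrel top is at about 132.3 and the head top at about 146.3, so the gap is about 7 mm and the depth about 13 mm, which means the tray. Now I'll return the gauge.

```bash
python3 -m creep '[{"tx":0,"ty":0,"tz":-0.02,"rx":0,"ry":0,"rz":0},{"tx":0,"ty":0,"tz":-0.04,"rx":0,"ry":0,"rz":0},{"tx":0,"ty":0,"tz":-0.065,"rx":0,"ry":0,"rz":0},{"tx":0,"ty":0,"tz":-0.09,"rx":0,"ry":0,"rz":0},{"tx":0,"ty":0,"tz":-0.12,"rx":0,"ry":0,"rz":0},{"tx":0,"ty":0,"tz":-0.15,"rx":0,"ry":0,"rz":0},{"tx":0,"ty":0,"tz":-0.155,"rx":0,"ry":0,"rz":0},{"tx":0,"ty":0,"tz":-0.155,"rx":0,"ry":0,"rz":0}]' -
python3 - <<'E'
from h import *
j();print(togo([429.1,-235.3,150],[180,0,164.8]))
im,d=r.camera("wrist");cal=r.calibration("wrist");P=cloud(cal,d);m=(d>0)&(P[...,2]>78)&(P[...,2]<92)&(abs(P[...,0]-468)<50)&(abs(P[...,1]-38)<50);q=P[m];print(len(q),q.mean(0),cv2.minAreaRect(q[:,:2].astype(np.float32)))
E
```

```text
time: 21.58
tcp_pos: [469.1, 37.8, 170.7]
eef_rot: [179.9, 0.0, 96.9]
contact_force: [-0.2, -0.4, -2.7]
finger_gap: 0.154
gripper_force: 59.4
21.58 [ 16.2   9.1 -31.1 117.7   5.8  54.6 -11.1] [469.1  37.8 170.7] [179.9   0.   96.9] [-0.2 -0.4 -2.7]
[[-0.5326, -0.1449, 0.0416], [0.0018, 0.0024, -1.5093]]
1288 [466.11411051  43.50263353  83.68616012] ((467.001953125, 37.76654052734375), (43.86515426635742, 44.02078628540039), 7.223544120788574)
```

```bash
python3 -m creep '[{"tx":-0.06,"ty":-0.015,"tz":0,"rx":0,"ry":0,"rz":-0.13},{"tx":-0.12,"ty":-0.03,"tz":0,"rx":0,"ry":0,"rz":-0.26},{"tx":-0.18,"ty":-0.05,"tz":0,"rx":0,"ry":0,"rz":-0.39},{"tx":-0.24,"ty":-0.065,"tz":0,"rx":0,"ry":0,"rz":-0.52},{"tx":-0.31,"ty":-0.08,"tz":0,"rx":0,"ry":0,"rz":-0.65},{"tx":-0.37,"ty":-0.1,"tz":0,"rx":0,"ry":0,"rz":-0.78},{"tx":-0.43,"ty":-0.12,"tz":0,"rx":0,"ry":0,"rz":-0.9},{"tx":-0.49,"ty":-0.13,"tz":0,"rx":0,"ry":0,"rz":-1}]' -
python3 - <<'E'
from h import *
j();print(togo([429.1,-235.3,110],[180,0,163]))
E
```

```text
time: 22.3
tcp_pos: [431.6, -214.7, 168.8]
eef_rot: [-179.9, -0.1, 142.2]
contact_force: [0.5, -0.4, -0.9]
finger_gap: 0.158
gripper_force: 59.3
22.3 [ 40.4   9.7 -23.8 116.7   4.8  54.6  66.3] [ 431.6 -214.7  168.8] [-1.799e+02 -1.000e-01  1.422e+02] [ 0.5 -0.4 -0.9]
[[-0.0214, -0.0355, 0.1176], [-0.0008, -0.002, -0.4631]]
```

```bash
python3 -m creep '[{"tx":-0.01,"ty":-0.018,"tz":0.02,"rx":0,"ry":0,"rz":-0.13},{"tx":-0.0214,"ty":-0.0355,"tz":0.04,"rx":0,"ry":0,"rz":-0.26},{"tx":-0.0214,"ty":-0.0355,"tz":0.06,"rx":0,"ry":0,"rz":-0.39},{"tx":-0.0214,"ty":-0.0355,"tz":0.08,"rx":0,"ry":0,"rz":-0.46},{"tx":-0.0214,"ty":-0.0355,"tz":0.1,"rx":0,"ry":0,"rz":-0.46},{"tx":-0.0214,"ty":-0.0355,"tz":0.117,"rx":0,"ry":0,"rz":-0.46},{"tx":-0.0214,"ty":-0.0355,"tz":0.117,"rx":0,"ry":0,"rz":-0.46},{"tx":-0.0214,"ty":-0.0355,"tz":0.117,"rx":0,"ry":0,"rz":-0.46}]' -
python3 - <<'E'
from h import *
j();print(togo([429.1,-235.3,47.5],[180,0,163]))
E
```

```text
time: 22.97
tcp_pos: [430.7, -233.4, 110.9]
eef_rot: [180.0, -0.1, 162.5]
contact_force: [0.7, -0.2, -1.0]
finger_gap: 0.159
gripper_force: 59.3
22.97 [ 42.9  15.  -25.  118.9   8.5  47.8  85.4] [ 430.7 -233.4  110.9] [ 1.800e+02 -1.000e-01  1.625e+02] [ 0.7 -0.2 -1. ]
[[0.0017, -0.0046, 0.1268], [0.0001, -0.0011, -0.0104]]
```

```bash
python3 -m creep '[{"tx":0.002,"ty":-0.004,"tz":0.03,"rx":0,"ry":0,"rz":0},{"tx":0.002,"ty":-0.004,"tz":0.06,"rx":0,"ry":0,"rz":0},{"tx":0.002,"ty":-0.004,"tz":0.085,"rx":0,"ry":0,"rz":0},{"tx":0.002,"ty":-0.004,"tz":0.105,"rx":0,"ry":0,"rz":0},{"tx":0.002,"ty":-0.004,"tz":0.116,"rx":0,"ry":0,"rz":0},{"tx":0.002,"ty":-0.004,"tz":0.122,"rx":0,"ry":0,"rz":0},{"tx":0.002,"ty":-0.004,"tz":0.125,"rx":0,"ry":0,"rz":0},{"tx":0.002,"ty":-0.004,"tz":0.127,"rx":0,"ry":0,"rz":0}]' -
python3 -m creep '[{"tx":0,"ty":0,"tz":0.001,"rx":0,"ry":0,"rz":0},{"tx":0,"ty":0,"tz":0.002,"rx":0,"ry":0,"rz":0},{"tx":0,"ty":0,"tz":0.003,"rx":0,"ry":0,"rz":0},{"tx":0,"ty":0,"tz":0.003,"rx":0,"ry":0,"rz":0},{"tx":0,"ty":0,"tz":0.003,"rx":0,"ry":0,"rz":0},{"tx":0,"ty":0,"tz":0.003,"rx":0,"ry":0,"rz":0},{"tx":0,"ty":0,"tz":0.003,"rx":0,"ry":0,"rz":0},{"tx":0,"ty":0,"tz":0.003,"rx":0,"ry":0,"rz":0}]' -
```

```text
time: 23.63
tcp_pos: [429.7, -235.5, 48.3]
eef_rot: [-180.0, 0.0, 162.6]
contact_force: [0.6, -0.3, -2.0]
finger_gap: 0.158
gripper_force: 59.4
time: 24.3
tcp_pos: [429.5, -235.5, 46.6]
eef_rot: [-180.0, 0.0, 162.6]
contact_force: [-0.1, -0.6, 1.3]
finger_gap: 0.154
gripper_force: 59.7
```

```bash
python3 -m creep '[{"tx":0,"ty":0,"tz":0.001,"rx":0,"ry":0,"rz":0},{"tx":0,"ty":0,"tz":0.001,"rx":0,"ry":0,"rz":0},{"tx":0,"ty":0,"tz":0.001,"rx":0,"ry":0,"rz":0},{"tx":0,"ty":0,"tz":0.001,"rx":0,"ry":0,"rz":0},{"tx":0,"ty":0,"tz":0.001,"rx":0,"ry":0,"rz":0},{"tx":0,"ty":0,"tz":0.001,"rx":0,"ry":0,"rz":0},{"tx":0,"ty":0,"tz":0.001,"rx":0,"ry":0,"rz":0},{"tx":0,"ty":0,"tz":0.001,"rx":0,"ry":0,"rz":0}]' -
python3 -m creep '[{"tx":0,"ty":0,"tz":0,"rx":0,"ry":0,"rz":0},{"tx":0,"ty":0,"tz":0,"rx":0,"ry":0,"rz":0},{"tx":0,"ty":0,"tz":0,"rx":0,"ry":0,"rz":0},{"tx":0,"ty":0,"tz":0,"rx":0,"ry":0,"rz":0},{"tx":0,"ty":0,"tz":0,"rx":0,"ry":0,"rz":0},{"tx":0,"ty":0,"tz":0,"rx":0,"ry":0,"rz":0},{"tx":0,"ty":0,"tz":0,"rx":0,"ry":0,"rz":0},{"tx":0,"ty":0,"tz":0,"rx":0,"ry":0,"rz":0}]' -1
python3 -m creep '[{"tx":0,"ty":0,"tz":-0.03,"rx":0,"ry":0,"rz":0},{"tx":0,"ty":0,"tz":-0.08,"rx":0,"ry":0,"rz":0},{"tx":0,"ty":0,"tz":-0.14,"rx":0,"ry":0,"rz":0},{"tx":0,"ty":0,"tz":-0.2,"rx":0,"ry":0,"rz":0},{"tx":0,"ty":0,"tz":-0.26,"rx":0,"ry":0,"rz":0},{"tx":0,"ty":0,"tz":-0.3,"rx":0,"ry":0,"rz":0.1},{"tx":0,"ty":0,"tz":-0.32,"rx":0,"ry":0,"rz":0.2},{"tx":0,"ty":0,"tz":-0.32,"rx":0,"ry":0,"rz":0.3}]' -
python3 - <<'E'
from h import *
j();cal=r.calibration("wrist");im,d=r.camera("wrist");P=cloud(cal,d);cv2.imwrite("pics/w8.png",im[:,:,::-1])
for lo,hi in((28,41),(42,50),(80,88),(90,115)):
    m=(d>0)&(P[...,2]>lo)&(P[...,2]<hi)&(abs(P[...,0]-431)<55)&(abs(P[...,1]+236)<55);q=P[m]
    if len(q)>5:print(lo,hi,len(q),np.median(q[:,2]).round(1),cv2.minAreaRect(q[:,:2].astype(np.float32)))
print(togo([467.5,38,200],[180,0,97]))
for c in("top","side"):
    P=np.load(f"{c}P0.npy");m=(abs(P[...,2]-22)<8)&(abs(P[...,0]-654)<100)&(abs(P[...,1]+112)<95);q=P[m];print(c,len(q),np.percentile(q,[2,98],axis=0).round(),cv2.minAreaRect(q[:,:2].astype(np.float32)))
E
```

```text
time: 24.97
tcp_pos: [429.6, -235.6, 46.5]
eef_rot: [-180.0, 0.0, 162.6]
contact_force: [-3.1, 1.1, 11.7]
finger_gap: 0.155
gripper_force: 61.0
time: 25.63
tcp_pos: [429.4, -235.4, 45.9]
eef_rot: [-180.0, 0.0, 162.6]
contact_force: [-0.1, -0.6, 0.0]
finger_gap: 1.002
gripper_force: 0.0
time: 26.3
tcp_pos: [430.5, -235.9, 208.6]
eef_rot: [-180.0, 0.3, 148.9]
contact_force: [0.2, -1.0, 0.2]
finger_gap: 1.0
gripper_force: 0.0
26.3 [ 43.8   7.9 -24.6 113.3   3.9  59.3  76.3] [ 430.5 -235.9  208.6] [-180.     0.3  148.9] [ 0.2 -1.   0.2]
28 41 1673 36.7 ((432.1686706542969, -240.25474548339844), (54.05333709716797, 72.85466766357422), 71.83679962158203)
42 50 491 45.8 ((429.9332580566406, -235.65213012695312), (16.692583084106445, 60.15089797973633), 72.6023178100586)
80 88 122 84.6 ((427.6228942871094, -234.51663208007812), (17.735549926757812, 12.871480941772461), 58.670223236083984)
90 115 225 98.2 ((429.7701110839844, -235.8561248779297), (13.431304931640625, 14.572992324829102), 58.35410690307617)
[[0.2219, 0.5061, 0.0139], [0.0013, 0.0035, 1.1447]]
top 525 [[ 575. -200.   15.]
 [ 724.  -38.   27.]] ((649.6286010742188, -119.82682800292969), (145.8683319091797, 160.4964599609375), 4.846959590911865)
side 469 [[ 577. -202.   14.]
 [ 723.  -35.   23.]] ((650.1425170898438, -119.55876159667969), (142.29693603515625, 168.69436645507812), 5.080582618713379)
```

View pics/w8.png

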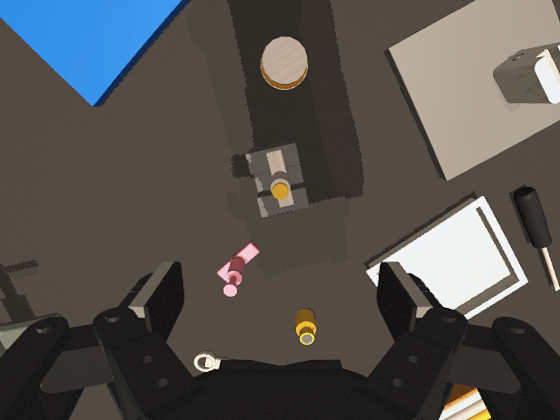

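The gauge stands upright on its rest at (280,190) and still shows its reading (head top at 98.2, so about 13 mm). Now the hub.

```bash
python3 -m creep '[{"tx":0.222,"ty":0.506,"tz":0.01,"rx":0,"ry":0,"rz":1},{"tx":0.222,"ty":0.506,"tz":0.01,"rx":0,"ry":0,"rz":1},{"tx":0.222,"ty":0.506,"tz":0.01,"rx":0,"ry":0,"rz":1},{"tx":0.222,"ty":0.506,"tz":0.01,"rx":0,"ry":0,"rz":1},{"tx":0.222,"ty":0.506,"tz":0.01,"rx":0,"ry":0,"rz":1},{"tx":0.222,"ty":0.506,"tz":0.01,"rx":0,"ry":0,"rz":1},{"tx":0.222,"ty":0.506,"tz":0.01,"rx":0,"ry":0,"rz":1},{"tx":0.222,"ty":0.506,"tz":0.01,"rx":0,"ry":0,"rz":1}]' -
python3 - <<'E'
from h import *
j();print(togo([467.5,38,130],[180,0,97]))
E
```

```text
time: 27.02
tcp_pos: [463.7, 39.6, 200.6]
eef_rot: [-180.0, 0.0, 103.9]
contact_force: [1.1, -0.3, -0.2]
finger_gap: 1.002
gripper_force: 0.0
27.02 [ 20.3   6.9 -35.3 116.    4.8  58.4  -3.4] [463.7  39.6 200.6] [-180.     0.   103.9] [ 1.1 -0.3 -0.2]
[[-0.0049, 0.0066, 0.1412], [-0.0002, 0.0009, 0.1523]]
```

```bash
python3 -m creep '[{"tx":-0.005,"ty":0.0066,"tz":0.04,"rx":0,"ry":0,"rz":0.15},{"tx":-0.005,"ty":0.0066,"tz":0.08,"rx":0,"ry":0,"rz":0.15},{"tx":-0.005,"ty":0.0066,"tz":0.11,"rx":0,"ry":0,"rz":0.15},{"tx":-0.005,"ty":0.0066,"tz":0.13,"rx":0,"ry":0,"rz":0.15},{"tx":-0.005,"ty":0.0066,"tz":0.14,"rx":0,"ry":0,"rz":0.15},{"tx":-0.005,"ty":0.0066,"tz":0.14,"rx":0,"ry":0,"rz":0.15},{"tx":-0.005,"ty":0.0066,"tz":0.14,"rx":0,"ry":0,"rz":0.15},{"tx":-0.005,"ty":0.0066,"tz":0.14,"rx":0,"ry":0,"rz":0.15}]' -
python3 - <<'E'
from h import *
j();cal=r.calibration("wrist");im,d=r.camera("wrist");P=cloud(cal,d)
m=(d>0)&(P[...,2]>78)&(P[...,2]<92)&(abs(P[...,0]-468)<50)&(abs(P[...,1]-38)<50);q=P[m];print(len(q),q.mean(0),cv2.minAreaRect(q[:,:2].astype(np.float32)))
print(togo([467.5,38,45.5],[180,0,97]))
E
```

```text
time: 27.68
tcp_pos: [468.4, 37.1, 131.6]
eef_rot: [179.9, 0.0, 97.4]
contact_force: [-0.5, 0.3, 0.0]
finger_gap: 1.0
gripper_force: 0.0
27.68 [ 18.2  12.5 -34.1 119.9   9.2  50.  -13.7] [468.4  37.1 131.6] [179.9   0.   97.4] [-0.5  0.3  0. ]
2734 [467.66328392  38.77897084  84.40382257] ((467.95306396484375, 37.59333038330078), (44.160118103027344, 45.02190399169922), 6.739475250244141)
[[0.0023, -0.0017, 0.1723], [0.0018, 0.0007, 0.0076]]
```

```bash
python3 -m creep '[{"tx":0.001,"ty":-0.001,"tz":0.04,"rx":0,"ry":0,"rz":0},{"tx":0.001,"ty":-0.001,"tz":0.08,"rx":0,"ry":0,"rz":0},{"tx":0.001,"ty":-0.001,"tz":0.11,"rx":0,"ry":0,"rz":0.01},{"tx":0.001,"ty":-0.001,"tz":0.14,"rx":0,"ry":0,"rz":0.01},{"tx":0.001,"ty":-0.001,"tz":0.16,"rx":0,"ry":0,"rz":0.01},{"tx":0.001,"ty":-0.001,"tz":0.168,"rx":0,"ry":0,"rz":0.01},{"tx":0.001,"ty":-0.001,"tz":0.172,"rx":0,"ry":0,"rz":0.01},{"tx":0.001,"ty":-0.001,"tz":0.172,"rx":0,"ry":0,"rz":0.01}]' -
python3 -m creep '[{"tx":0,"ty":0,"tz":0,"rx":0,"ry":0,"rz":0},{"tx":0,"ty":0,"tz":0,"rx":0,"ry":0,"rz":0},{"tx":0,"ty":0,"tz":0,"rx":0,"ry":0,"rz":0},{"tx":0,"ty":0,"tz":0,"rx":0,"ry":0,"rz":0},{"tx":0,"ty":0,"tz":0,"rx":0,"ry":0,"rz":0},{"tx":0,"ty":0,"tz":0,"rx":0,"ry":0,"rz":0},{"tx":0,"ty":0,"tz":0,"rx":0,"ry":0,"rz":0},{"tx":0,"ty":0,"tz":0,"rx":0,"ry":0,"rz":0}]' 1
python3 -m creep '[{"tx":0,"ty":0,"tz":-0.02,"rx":0,"ry":0,"rz":0},{"tx":0,"ty":0,"tz":-0.05,"rx":0,"ry":0,"rz":0},{"tx":0,"ty":0,"tz":-0.09,"rx":0,"ry":0,"rz":0},{"tx":0,"ty":0,"tz":-0.13,"rx":0,"ry":0,"rz":0},{"tx":0,"ty":0,"tz":-0.16,"rx":0,"ry":0,"rz":0},{"tx":0,"ty":0,"tz":-0.18,"rx":0,"ry":0,"rz":0},{"tx":0,"ty":0,"tz":-0.18,"rx":0,"ry":0,"rz":0},{"tx":0,"ty":0,"tz":-0.18,"rx":0,"ry":0,"rz":0}]' -
python3 - <<'E'
from h import *
j();print(togo([650,-119,135],[180,0,97]))
cal=r.calibration("wrist");im,d=r.camera("wrist");P=cloud(cal,d)
m=(d>0)&(abs(P[...,2]-174)<8)&(abs(P[...,0]-468)<50)&(abs(P[...,1]-38)<50);q=P[m];c=q.mean(0);vt=np.linalg.svd(q-c,full_matrices=False)[2];print(len(q),c.round(1),(vt[2]*np.sign(vt[2][2])).round(3))
E
```

```text
time: 28.4
tcp_pos: [467.6, 37.5, 45.2]
eef_rot: [180.0, 0.0, 96.9]
contact_force: [-0.3, 0.5, -0.6]
finger_gap: 1.003
gripper_force: 0.0
time: 29.07
tcp_pos: [468.2, 37.6, 45.8]
eef_rot: [179.9, 0.0, 96.9]
contact_force: [-1.5, 0.1, 12.0]
finger_gap: 0.459
gripper_force: 58.7
time: 29.73
tcp_pos: [467.3, 37.3, 135.0]
eef_rot: [180.0, 0.0, 96.9]
contact_force: [-0.0, -0.1, -3.2]
finger_gap: 0.449
gripper_force: 60.5
29.73 [ 18.5  12.2 -34.3 119.8   8.9  50.4 -14.1] [467.3  37.3 135. ] [180.    0.   96.9] [-0.  -0.1 -3.2]
[[-0.3541, 0.3254, 0.0004], [0.001, 0.0009, -0.0027]]
6838 [466.7  40.2 173.3] [-0.008 -0.     1.   ]
```

```bash
python3 -m creep '[{"tx":-0.03,"ty":0.03,"tz":0,"rx":0,"ry":0,"rz":0},{"tx":-0.08,"ty":0.08,"tz":0,"rx":0,"ry":0,"rz":0},{"tx":-0.14,"ty":0.13,"tz":0,"rx":0,"ry":0,"rz":0},{"tx":-0.2,"ty":0.18,"tz":0,"rx":0,"ry":0,"rz":0},{"tx":-0.26,"ty":0.24,"tz":0,"rx":0,"ry":0,"rz":0},{"tx":-0.31,"ty":0.29,"tz":0,"rx":0,"ry":0,"rz":0},{"tx":-0.34,"ty":0.315,"tz":0,"rx":0,"ry":0,"rz":0},{"tx":-0.354,"ty":0.325,"tz":0,"rx":0,"ry":0,"rz":0}]' -
python3 -m creep '[{"tx":0,"ty":0,"tz":0.03,"rx":0,"ry":0,"rz":0},{"tx":0,"ty":0,"tz":0.06,"rx":0,"ry":0,"rz":0},{"tx":0,"ty":0,"tz":0.09,"rx":0,"ry":0,"rz":0},{"tx":0,"ty":0,"tz":0.11,"rx":0,"ry":0,"rz":0},{"tx":0,"ty":0,"tz":0.12,"rx":0,"ry":0,"rz":0},{"tx":0,"ty":0,"tz":0.13,"rx":0,"ry":0,"rz":0},{"tx":0,"ty":0,"tz":0.13,"rx":0,"ry":0,"rz":0},{"tx":0,"ty":0,"tz":0.13,"rx":0,"ry":0,"rz":0}]' -
python3 - <<'E'
from h import *
j();print(togo([650,-119,29],[180,0,97]))
cal=r.calibration("wrist");im,d=r.camera("wrist");P=cloud(cal,d);cv2.imwrite("pics/w9.png",im[:,:,::-1])
m=(d>0)&(abs(P[...,2]-3)<4)&(abs(P[...,0]-650)<90)&(abs(P[...,1]+119)<90)&(im.min(2)>150);q=P[m];print(len(q),np.percentile(q,[1,99],axis=0).round())
E
```

```text
time: 30.45
tcp_pos: [650.9, -121.3, 132.5]
eef_rot: [-179.9, -0.0, 96.8]
contact_force: [-1.4, 0.4, -4.0]
finger_gap: 0.446
gripper_force: 60.8
time: 31.12
tcp_pos: [650.0, -118.6, 70.3]
eef_rot: [180.0, 0.0, 96.9]
contact_force: [-0.7, 0.2, -2.9]
finger_gap: 0.445
gripper_force: 60.9
31.12 [ 23.7  32.7 -25.9  98.6  17.3  52.7  -2.3] [ 650.  -118.6   70.3] [180.    0.   96.9] [-0.7  0.2 -2.9]
[[-0.0007, -0.0002, 0.0825], [0.0006, 0.0005, -0.0021]]
18277 [[ 585. -165.    2.]
 [ 710.  -47.    5.]]
```

View pics/w9.png

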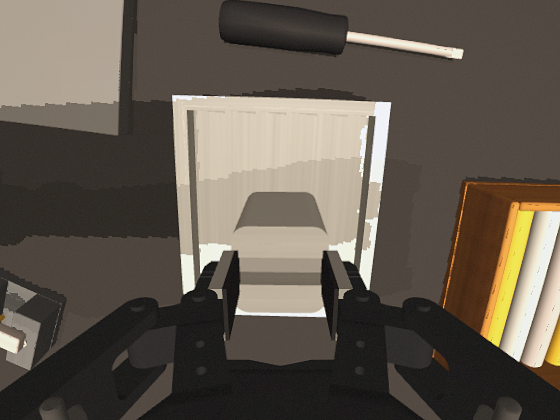

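The hub is above the tray, centred between its walls at (190,200) and (370,200). I'll lower it until it touches.

```bash
python3 -m creep '[{"tx":0,"ty":0,"tz":0.02,"rx":0,"ry":0,"rz":0},{"tx":0,"ty":0,"tz":0.04,"rx":0,"ry":0,"rz":0},{"tx":0,"ty":0,"tz":0.055,"rx":0,"ry":0,"rz":0},{"tx":0,"ty":0,"tz":0.066,"rx":0,"ry":0,"rz":0},{"tx":0,"ty":0,"tz":0.073,"rx":0,"ry":0,"rz":0},{"tx":0,"ty":0,"tz":0.077,"rx":0,"ry":0,"rz":0},{"tx":0,"ty":0,"tz":0.079,"rx":0,"ry":0,"rz":0},{"tx":0,"ty":0,"tz":0.08,"rx":0,"ry":0,"rz":0}]' -
python3 -m creep '[{"tx":0,"ty":0,"tz":0.001,"rx":0,"ry":0,"rz":0},{"tx":0,"ty":0,"tz":0.002,"rx":0,"ry":0,"rz":0},{"tx":0,"ty":0,"tz":0.003,"rx":0,"ry":0,"rz":0},{"tx":0,"ty":0,"tz":0.0035,"rx":0,"ry":0,"rz":0},{"tx":0,"ty":0,"tz":0.0035,"rx":0,"ry":0,"rz":0},{"tx":0,"ty":0,"tz":0.0035,"rx":0,"ry":0,"rz":0},{"tx":0,"ty":0,"tz":0.0035,"rx":0,"ry":0,"rz":0},{"tx":0,"ty":0,"tz":0.0035,"rx":0,"ry":0,"rz":0}]' -
```

```text
time: 31.83
tcp_pos: [650.0, -118.7, 30.0]
eef_rot: [180.0, 0.0, 96.9]
contact_force: [-0.9, -0.1, -3.1]
finger_gap: 0.443
gripper_force: 60.9
time: 32.5
tcp_pos: [650.6, -118.7, 29.1]
eef_rot: [179.9, 0.0, 96.9]
contact_force: [-0.3, -0.0, 6.1]
finger_gap: 0.447
gripper_force: 64.4
```

```bash
python3 -m creep '[{"tx":0,"ty":0,"tz":0,"rx":0,"ry":0,"rz":0},{"tx":0,"ty":0,"tz":0,"rx":0,"ry":0,"rz":0},{"tx":0,"ty":0,"tz":0,"rx":0,"ry":0,"rz":0},{"tx":0,"ty":0,"tz":0,"rx":0,"ry":0,"rz":0},{"tx":0,"ty":0,"tz":0,"rx":0,"ry":0,"rz":0},{"tx":0,"ty":0,"tz":0,"rx":0,"ry":0,"rz":0},{"tx":0,"ty":0,"tz":0,"rx":0,"ry":0,"rz":0},{"tx":0,"ty":0,"tz":0,"rx":0,"ry":0,"rz":0}]' -1
python3 -m creep '[{"tx":0,"ty":0,"tz":-0.02,"rx":0,"ry":0,"rz":0},{"tx":0,"ty":0,"tz":-0.06,"rx":0,"ry":0,"rz":0},{"tx":0,"ty":0,"tz":-0.11,"rx":0,"ry":0,"rz":0},{"tx":0,"ty":0,"tz":-0.17,"rx":0,"ry":0,"rz":0},{"tx":0,"ty":0,"tz":-0.23,"rx":0,"ry":0,"rz":0},{"tx":0,"ty":0,"tz":-0.29,"rx":0,"ry":0,"rz":0},{"tx":0,"ty":0,"tz":-0.33,"rx":0,"ry":0,"rz":0},{"tx":0,"ty":0,"tz":-0.33,"rx":0,"ry":0,"rz":0}]' -
python3 -m creep '[{"tx":0,"ty":0,"tz":0,"rx":0,"ry":0,"rz":0},{"tx":0,"ty":0,"tz":0,"rx":0,"ry":0,"rz":0},{"tx":0,"ty":0,"tz":0,"rx":0,"ry":0,"rz":0},{"tx":0,"ty":0,"tz":0,"rx":0,"ry":0,"rz":0},{"tx":0,"ty":0,"tz":0,"rx":0,"ry":0,"rz":0},{"tx":0,"ty":0,"tz":0,"rx":0,"ry":0,"rz":0},{"tx":0,"ty":0,"tz":0,"rx":0,"ry":0,"rz":0},{"tx":0,"ty":0,"tz":0,"rx":0,"ry":0,"rz":0}]' -
python3 - <<'E'
from h import *
j();cal=r.calibration("wrist");im,d=r.camera("wrist");P=cloud(cal,d)
m=(d>0)&(abs(P[...,2]-67)<6)&(abs(P[...,0]-650)<60)&(abs(P[...,1]+119)<60);q=P[m];print(len(q),np.median(q,0).round(1),cv2.minAreaRect(q[:,:2].astype(np.float32)))
cal=r.calibration("side");im,d=r.camera("side");P=cloud(cal,d);m=(d>0)&(P[...,2]>88)&(P[...,2]<115)&(abs(P[...,0]-431)<40)&(abs(P[...,1]+236)<40);print(m.sum(),np.percentile(P[m][:,2],90) if m.any() else 0)
E
```

```text
time: 33.17
tcp_pos: [649.9, -118.7, 28.2]
eef_rot: [180.0, 0.0, 96.9]
contact_force: [0.1, 0.0, 0.2]
finger_gap: 0.998
gripper_force: 0.0
time: 33.83
tcp_pos: [652.0, -118.6, 199.1]
eef_rot: [179.6, 0.1, 96.9]
contact_force: [1.6, -0.0, -0.2]
finger_gap: 1.0
gripper_force: 0.0
time: 34.5
tcp_pos: [649.8, -118.6, 193.0]
eef_rot: [-180.0, 0.0, 96.9]
contact_force: [0.3, 0.1, 0.5]
finger_gap: 1.0
gripper_force: 0.0
34.5 [ 25.3  25.7 -27.9  92.8  13.   64.8   1.1] [ 649.8 -118.6  193. ] [-180.     0.    96.9] [0.3 0.1 0.5]
1539 [ 650.3 -112.8   67.7] ((650.4498291015625, -118.45633697509766), (43.602081298828125, 44.146522521972656), 7.4878926277160645)
15 96.63004368792289
```

The hub stands upright in the tray, with its top at 67 mm. The gauge is still on its rest with the reading on it, and the gripper is clear of everything.

```bash
python3 -c "
from cell import r
print(r.hand_in())"
```

```text
the job is handed in; nothing more can be done
None
```

I handed the job in at about 34.6 s: the slot measured about 13 mm deep, so the hub now stands upright, slot up, in the aluminium tray, and the gauge is back on its rest still showing the reading.

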